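Tip the bench offcuts into the kindling crate

TASK

Clear the brown wooden offcuts off the bench with the pedal tipper: with the chock still under the pedal, lay every offcut on the bench in the tipper's raised steel pan; then draw the chock out from under the pedal, and press the pedal with the gripper all the way down to its stop, holding it there for a moment so that the pan empties into the crate. Finally let the pedal come up again and slide the chock back under it as it was. Leave the roll of tape and the jar beside the offcuts undisturbed.

Things in the scene. Friction and masses are not known exactly. Their poses are not given: they have to be found in the camera images.
- offcut1: Loose brown wooden offcut, straight batten end: 105 mm long, 38 mm wide, 30 mm high, 50 to 110 g. Starts at the robot's right; may be absent (None). Origin: centre of its underside as it lies at the start; x along its length, y across its width (the width to grip), z up.
- offcut2: Loose brown wooden offcut, short straight batten end: 85 mm long, 42 mm wide, 30 mm high, 50 to 110 g. Starts at the robot's right; may be absent (None). Origin: centre of its underside as it lies at the start; x along its length, y across its width (the width to grip), z up.
- offcut3: Loose brown wooden offcut, batten end with a lap cut out: 100 mm long, 40 mm wide, 36 mm high, 50 to 110 g. The far 40 mm (+x end, from x = 10 mm) is only 18 mm high, the rest 36 mm. Starts at the robot's right; may be absent (None). Origin: centre of its underside as it lies at the start; x along its length, y across its width (the width to grip), z up.
- offcut4: Loose brown wooden offcut, square-section batten end: 95 mm long, 36 mm wide, 36 mm high, 50 to 110 g. Starts at the robot's right; may be absent (None). Origin: centre of its underside as it lies at the start; x along its length, y across its width (the width to grip), z up.
- offcut5: Loose brown wooden offcut, batten end with a cleat on top: 100 mm long, 40 mm wide, 36 mm high, 50 to 110 g. 20 mm high, with a 40 x 40 mm cleat in the middle of the top that makes it 36 mm high there. Starts at the robot's right; may be absent (None). Origin: centre of its underside as it lies at the start; x along its length, y across its width (the width to grip), z up.
- tipper: Fixed pedal tipper (grey steel and plywood). Origin on the bench below the pan's tipping axis; x away from the robot along that axis, y left towards the crate, z up. In mm: crate x +-96, y -5 to 295; uprights at x +-103, y +-60, 240 high; linkage housing x -124 to -106, y +-50, 165 high; pedal x -258 to -128, y +-45.
- pan_floor (a point): Middle of the steel pan's floor, 205 mm up at rest; axes as the tipper's, turning with the pan. Inside 152 mm (x) by 218 mm (y); walls 50 mm high at -x, +x, -y (tops below 280 mm); +y side open. At rest the open edge is 0.2 rad up, so things stay in. Turns 3.4 rad per rad of pedal, open edge down, to a 1.06 rad slope at the stop, emptying into the crate.
- crate_floor (a point): Middle of the inner floor (6 mm above the bench) of the open plywood crate fixed in the frame, axes as the tipper's. Inside 176 mm along x, 284 mm along y; walls 75 mm above the bench, the one at the +y end 130 mm.
- pedal (a joint): Pedal angle, rad: 0 = up, 0.37 = down on its stop; springs back up when let go. Plate 130 mm long (tipper x), 90 wide, 12 thick, hinged at its far end (tipper x -128 mm, 60 mm above the bench), free end towards the robot; rises 0.17 rad towards the robot at rest, falls 0.20 rad at the stop. Pressed at pedal_pad: 7 to 10 N to start, 12 to 20 N at the stop.
- pedal_pad (a point): Point on the rubber-covered top of the pedal plate where to press, 100 mm from its hinge and midway across; about 86 mm above the bench at rest and 48 mm at the stop. Pressing here goes nearly straight down by 37 mm.
- chock: Loose dark hardwood chock, 0.25 to 0.4 kg: block 50 (x) by 165 (y) by 56 mm high, with an upright 30 mm square grip rising to 130 mm. Origin on the underside; block spans y -45 to +120 mm, grip at y +100. At the start under the pedal (about 10 mm below the plate), blocking it, grip sticking out to the left (+y); slides out and in along its own y. Heavy end opposite the grip: slide, not lift.
- chock_grip (a point): Point on the axis of the chock's upright grip, 108 mm above its underside (22 mm below the grip's top): where to pinch it from above, best with the fingers closing along the chock's y.
- chock_home (a point): Where the chock's origin belongs when it is in place under the pedal, with its axes along these (as the tipper's); on the bench.
- tape_roll: Bystander: grey roll of tape, 68 mm across, 24 mm high, lying flat among the offcuts; origin centre of underside; leave alone.
- jar: Bystander: closed jar, 70 mm across, 90 mm high, upright, behind the offcuts; leave alone.

How it is judged (in metres and radians):
On the way, in this order (a step that is already met when the one before it is completed fails the run):
1. every offcut lies in the pan, with the chock in place and the pedal up (x of offcut1 in the frame of pan_floor between -0.08 and 0.08 m and y of offcut1 in the frame of pan_floor between -0.115 and 0.115 m and z of offcut1 in the frame of pan_floor between -0.04 and 0.11 m and x of offcut2 in the frame of pan_floor between -0.08 and 0.08 m and y of offcut2 in the frame of pan_floor between -0.115 and 0.115 m and z of offcut2 in the frame of pan_floor between -0.04 and 0.11 m and x of offcut3 in the frame of pan_floor between -0.08 and 0.08 m and y of offcut3 in the frame of pan_floor between -0.115 and 0.115 m and z of offcut3 in the frame of pan_floor between -0.04 and 0.11 m and x of offcut4 in the frame of pan_floor between -0.08 and 0.08 m and y of offcut4 in the frame of pan_floor between -0.115 and 0.115 m and z of offcut4 in the frame of pan_floor between -0.04 and 0.11 m and x of offcut5 in the frame of pan_floor between -0.08 and 0.08 m and y of offcut5 in the frame of pan_floor between -0.115 and 0.115 m and z of offcut5 in the frame of pan_floor between -0.04 and 0.11 m and x of chock in the frame of chock_home between -0.022 and 0.022 m and y of chock in the frame of chock_home between -0.03 and 0.03 m and angle between chock's own z axis and vertical below 0.12 rad and angle between the y axis of chock and the y axis of chock_home, either way round below 0.25 rad and value of joint pedal below 0.06 rad), for 0.3 s.
2. the chock is drawn clear of the pedal (horizontal distance between chock and chock_home above 0.095 m), for 0.2 s.
3. the gripper holds the pedal down on its stop (value of joint pedal above 0.345 rad and contact force between the fingers and pedal above 1 N), for 0.4 s.
At the end, for the whole second after the job is handed in: Every offcut is at rest inside the crate (origin inside its walls and less than 100 mm above its floor); the pedal is up (below 0.06 rad); the chock stands upright in place under the pedal (origin within 22 mm along x and 30 mm along y of chock_home, turned less than 0.25 rad) (x of offcut1 in the frame of crate_floor between -0.092 and 0.092 m and y of offcut1 in the frame of crate_floor between -0.146 and 0.146 m and z of each of offcut1, offcut2, offcut3, offcut4, offcut5 in the frame of crate_floor below 0.1 m and linear speed of each of offcut1, offcut2, offcut3, offcut4, offcut5 below 0.05 m/s and x of offcut2 in the frame of crate_floor between -0.092 and 0.092 m and y of offcut2 in the frame of crate_floor between -0.146 and 0.146 m and x of offcut3 in the frame of crate_floor between -0.092 and 0.092 m and y of offcut3 in the frame of crate_floor between -0.146 and 0.146 m and x of offcut4 in the frame of crate_floor between -0.092 and 0.092 m and y of offcut4 in the frame of crate_floor between -0.146 and 0.146 m and x of offcut5 in the frame of crate_floor between -0.092 and 0.092 m and y of offcut5 in the frame of crate_floor between -0.146 and 0.146 m and x of chock in the frame of chock_home between -0.022 and 0.022 m and y of chock in the frame of chock_home between -0.03 and 0.03 m and angle between chock's own z axis and vertical below 0.12 rad and angle between the y axis of chock and the y axis of chock_home, either way round below 0.25 rad and value of joint pedal below 0.06 rad); the robot touches nothing.
It fails at once if a bystander is knocked over or moved more than 8 cm (distance of any of tape_roll, jar from where it was at the start of the episode above 0.08 m or angle between any of tape_roll, jar's own z axis and vertical above 0.6 rad).
Of offcut1, offcut2, offcut3, offcut4, offcut5 only 3 to 5 are there at a start; the rules pass over those that are not, and their reading is None.
At some moment in a run one of offcut1, offcut2, offcut3, offcut4, offcut5 may be knocked a few centimetres aside while the robot is not near it.
Once in a run the grip may slacken for a moment while it holds something.
It also fails if it takes over 210 s, if anything falls off the work surface, if the arm or the gripper's body presses on something with over 40 N, if the wrist force passes 120 N, or if a joint passes its speed limit or range.

ROBOT

A 6-joint arm with a two-finger parallel gripper is mounted at the origin on the work surface. World frame = base frame: x ahead of the robot, y to its left, z up, the work surface at z = 0. Lengths are in mm, angles in degrees, forces in N, time in s.
With the tool pointing down it reaches from about 300 to 850 mm from the base axis. Payload 4.2 kg.
Tool frame: the origin (TCP) lies at the very end of the fingers, on their centre line; the grasp point (between the pads) lies 19 mm behind it; z points along the fingers, y is the line along which they close (so a half turn about z gives the same grasp; the last joint's range is limited). The gripper opens to 91 mm and grips with 3 to 60 N. Pads are 32 mm wide; open, the fingers measure 118 mm over their backs; the gripper's body (76 mm by 178 mm) begins 60 mm behind the grasp point.
Start: joints at [68.984, 18.312, 89.639, -0, 72.044, -1.146], TCP at [195.44, 540.783, 213.976] pointing down, gripper open.
Joint ranges: [-177.97, 177.97], [-48.28, 115.42], [12.27, 149.76], [-77.06, 257.06], [2.81, 150.46], [-146.56, 146.56]. Speed limits (degrees/s): [147.25, 147.25, 180, 180, 180, 180].

INTERFACE

Orientations are given as [roll, pitch, yaw] about the fixed x, y, z axes, in that order (R = Rz(yaw) Ry(pitch) Rx(roll)).
In Python, from workcell import env, grab_frame gives the robot as it stands. The module is installed in compiled form; this text tells all that it offers.
- The arm moves only by the tool move_arm, never from a script. Its argument "plan" is a list of rows, each an object of numbers: "tx", "ty", "tz": the shift along the tool's x, y, z in cm; "wx", "wy", "wz": the turn, a rotation vector about the tool's x, y, z in rad. In form: [{"tx": .., "ty": .., "tz": .., "wx": .., "wy": .., "wz": ..}, ...]. A call has 1 to 12 rows; each row shifts and turns the commanded pose from where the row before left it, along the tool's axes as they then stand; what a row does not reach is not made up. A row lasts 1/12 s, in which the tool goes at most 41.7 mm and 7.16 degrees, less where a joint would pass 70% of its speed; a pose out of reach is approached as far as the arm can. A call is refused whole if a number of a shift passes 4.17 or a number of a turn 0.125, either way. A call with a gripper value outside its range is refused whole. "gripper" is the finger opening in cm, from 0 to 9.12, set as the call begins (left out, the last holds). The fingers move at their own pace and stop on an object; "force" is the grip in N (left out, the last holds). Time passes only in rows, so rows that do not move let the fingers close. It gives the time, the measured TCP pose, the force, the opening and the grip force at its end, in the units of the state.
- env.state(): the state, without advancing time (a new reading comes with each control period).
- grab_frame(name): name is "scene" or "top" or "wrist"; returns a dict with "color" (420x560x3 uint8, red, green, blue), "vfov" (degrees; the focal length in pixels is half the picture's height over the tangent of half this angle, whatever the lens; pixels are square), "cx", "cy" (the principal point, pixels), "k1" (the pictures are not rectified: a ray, as slopes to the right and down, at radius r is drawn at 1 + k1 r^2 times it, then the intrinsics apply), "view" (4x4, takes a point from world to camera coordinates). Camera axes: x right, y up, looking along -z (the intrinsics and any distortion apply to the point x, -y, -z); pixel columns grow to the right and rows downward; lengths in mm; the calibration is good to about 2 mm. A picture is of the moment at which its call begins. There is no depth.
- env.job_done(): hands the job in; it is judged then, once.
The state is a dict: "time_s": time; "qpos": joint angles; "qvel": joint speeds; "effort": joint torques, N m; "ee_pos": TCP position; "ee_rot": TCP orientation; "force": force on the tool from outside, world axes, zero at the start; "torque": the same for the moment, N m; "gripper_width": finger opening in mm; "gripper_force": force on a finger pad.
Only numpy, scipy, OpenCV 4.12 (cv2) and the standard library are available. Lean on these libraries where they do the work, as an engineer would, in place of code of your own. Each camera call takes 0.05 s, during which the arm holds its last target. There are 200 camera calls.

## Working session

There is one attempt and no reset: what is moved stays moved. The work goes in short steps, Python scripts to look and compute and a tool call to move; the robot and the scene stay as the last step left them, time stands still between calls to the robot, and variables do not carry over. Pictures are saved under pics/ and viewed, at most 14 in all, crops included, and the job is handed in when it is done.

Besides the shell and the picture viewer there is one more tool, called as a command line: name --argument value ..., lists and objects as JSON in quotes. move_arm: Moves the arm, as the interface text tells. Its arguments: {"type":"object","properties":{"plan":{"type":"array","items":{"type":"object","properties":{"tx":{"type":"number"},"ty":{"type":"number"},"tz":{"type":"number"},"wx":{"type":"number"},"wy":{"type":"number"},"wz":{"type":"number"}}}},"gripper":{"type":"number"},"force":{"type":"number"}},"required":["plan"]}

```bash
mkdir -p pics; cat > h.py <<'E'
import numpy as np, cv2
from workcell import env, grab_frame
from scipy.spatial.transform import Rotation as Ro
def save(name,fn):
    f=grab_frame(name); cv2.imwrite('pics/'+fn+'.png',cv2.cvtColor(f['color'],cv2.COLOR_RGB2BGR)); np.save('pics/'+fn+'.npy',f,allow_pickle=True); return f
def load(fn): return np.load('pics/'+fn+'.npy',allow_pickle=True).item()
def K(f):
    F=210/np.tan(np.radians(f['vfov'])/2); return F,f['cx'],f['cy'],f['k1']
def ray(f,u,v):
    F,cx,cy,k=K(f); d=np.array([(u-cx)/F,(v-cy)/F]); s=d.copy()
    for _ in range(30): s=d/(1+k*(s@s))
    V=np.array(f['view']); R=V[:3,:3]; o=-R.T@V[:3,3]
    return o,R.T@np.array([s[0],-s[1],-1])
def pix(f,u,v,z):
    o,d=ray(f,u,v); return np.round(o+d*(z-o[2])/d[2],1)
def proj(f,p):
    F,cx,cy,k=K(f); V=np.array(f['view']); c=V[:3,:3]@np.array(p)+V[:3,3]
    s=np.array([c[0],-c[1]])/-c[2]; s=s*(1+k*(s@s)); return np.round([F*s[0]+cx,F*s[1]+cy],1)
def go(p,yaw=None):
    "shift in tool cm and turn to reach pos p (mm), yaw deg tool-down with roll 180"
    s=env.state(); R=Ro.from_euler('xyz',s['ee_rot'],degrees=True)
    print('t',s['time_s'],'pos',np.round(s['ee_pos'],1),'rot',np.round(s['ee_rot'],2))
    print('tool shift cm',np.round(R.inv().apply(np.array(p)-s['ee_pos'])/10,2))
    if yaw is not None: print('rotvec',np.round((R.inv()*Ro.from_euler('xyz',[180,0,yaw],degrees=True)).as_rotvec(),3))
E
python3 - <<'E'
from h import *
for n in ['scene','top','wrist']:
    f=save(n,n+'0'); print(n,f['vfov'],f['cx'],f['cy'],f['k1'],(-np.array(f['view'])[:3,:3].T@np.array(f['view'])[:3,3]).round())
print(env.state())
E
```

```text
scene 56.86968740228673 278.70114894587044 208.49867853896404 -0.008563818151441627 [868. 244. 888.]
top 43.011036258655686 288.44796103238514 208.01313414308112 0.046658750871711785 [ 332.  -86. 1603.]
wrist 62.15790352021841 284.4665805161254 209.37680170905088 -0.024611464792574932 [119. 567. 384.]
{'time_s': 0.15, 'qpos': array([ 6.89852097e+01,  1.83422060e+01,  8.96898516e+01,  4.24774712e-04,
        7.20441499e+01, -1.14535209e+00]), 'qvel': array([ 0.01847014,  0.00651244, -0.3483596 ,  0.04855657, -0.09954852,
        0.13576637]), 'effort': array([ 1.22720776e-04, -4.12782884e+01, -2.32154506e+01,  7.26542459e-02,
        4.33422625e-02, -1.20654740e-04]), 'ee_pos': array([195.28562406, 540.4191438 , 213.32703378]), 'ee_rot': array([-1.79923816e+02, -1.92712839e-03,  1.60130429e+02]), 'force': array([-0.13562859,  0.01225004, -0.55419132]), 'torque': array([ 0.02254418,  0.02190998, -0.02299572]), 'gripper_force': 0.0, 'gripper_width': 91.14559155683864}
```

View pics/top0.png

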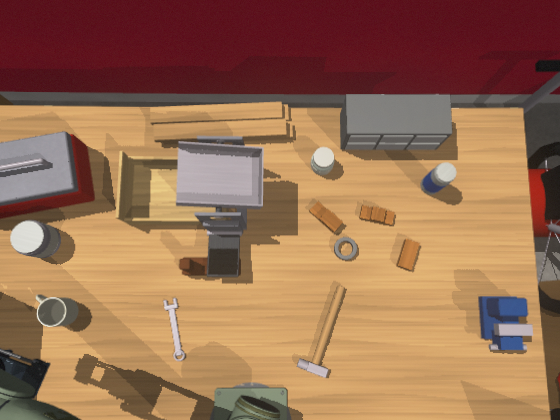

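View pics/scene0.png

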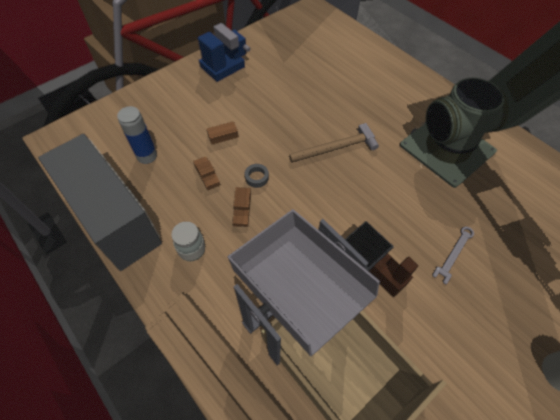

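The top view shows three offcuts near (326,217), (377,214) and (408,253), tape at (346,248), jar at (322,160), the tipper at (220,180) and the pedal and chock near (220,255). I'll enlarge crops to measure.

```bash
python3 - <<'E'
from h import *
im=cv2.imread('pics/top0.png')
a=cv2.resize(im[190:280,295:430],None,fx=5.9,fy=5.9,interpolation=cv2.INTER_CUBIC)
cv2.imwrite('pics/c1.png',a)
a=cv2.resize(im[130:285,110:275],None,fx=3.8,fy=3.8,interpolation=cv2.INTER_CUBIC)
cv2.imwrite('pics/c2.png',a)
E
```

```text
(no output)
```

View pics/c1.png

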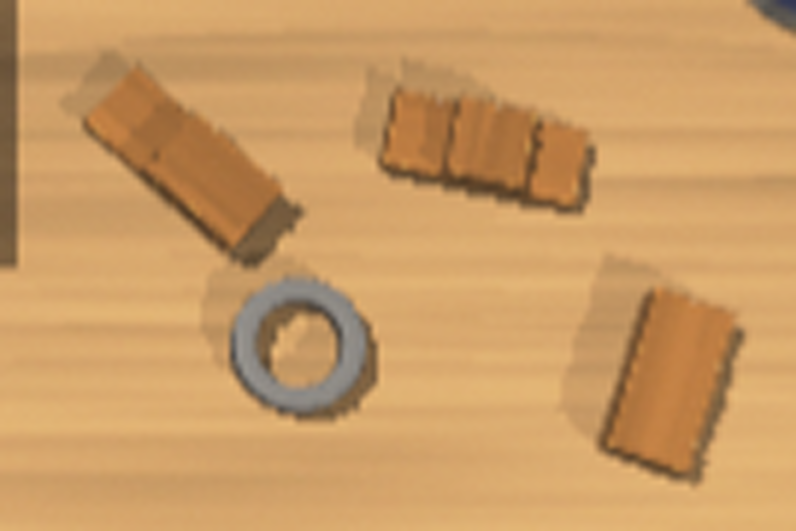

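View pics/c2.png

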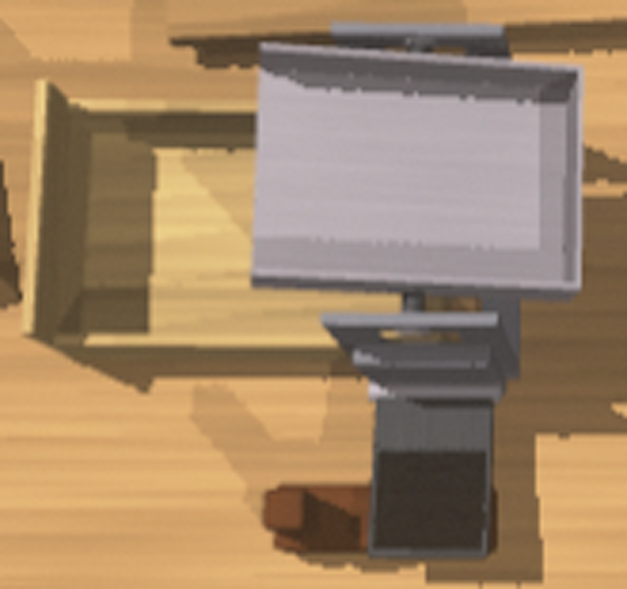

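Crop 1 shows offcut3 (lap end up-left), offcut5 (cleat, middle), and a flat offcut on the right. Crop 2 shows the pan, the upright tops, the pedal, and the chock grip at crop (285,508).

```bash
python3 - <<'E'
from h import *
f=load('top0')
def c1(p,z): return pix(f,(p[0]+.5)/5.9+295-.5,(p[1]+.5)/5.9+190-.5,z)
def c2(p,z): return pix(f,(p[0]+.5)/3.8+110-.5,(p[1]+.5)/3.8+130-.5,z)
print('o3');[print(c1(p,z)) for p,z in [((135,65),18),((83,122),18),((157,160),36),((190,118),36),((280,195),36),((235,245),36)]]
print('o5');[print(c1(p,z)) for p,z in [((395,87),20),((383,168),20),((593,145),20),((580,208),20),((458,97),36),((448,180),36),((537,122),36),((528,192),36)]]
print('o2');[print(c1(p,30)) for p in [(652,288),(740,328),(603,447),(695,478)]]
print('tape',c1((302,346),24))
print('uprights',*[c2(p,240) for p in [(325,319),(497,319),(332,28),(505,28)]])
print('pan rim right top', c2((581,68),254), c2((578,290),254))
print('pedal free',c2((370,553),88),c2((488,553),88), 'hinge',c2((374,400),66),c2((493,400),66))
print('grip',*[c2(p,130) for p in [(266,487),(303,487),(268,530),(303,525)]],'block right bottom',c2((496,550),0),c2((275,550),56),c2((366,550),56))
E
```

```text
o3
[ 642.1 -195.6   18. ]
[ 612.4 -168.7   18. ]
[ 589.7 -205.    36. ]
[ 611.3 -222.    36. ]
[ 571.9 -266.8   36. ]
[ 546.5 -243.7   36. ]
o5
[ 630.4 -328.7   20. ]
[ 588.4 -321.5   20. ]
[ 600.4 -429.1   20. ]
[ 567.9 -421.3   20. ]
[ 622.3 -358.1   36. ]
[ 579.7 -351.8   36. ]
[ 609.5 -397.8   36. ]
[ 573.6 -392.    36. ]
o2
[ 525.7 -453.9   30. ]
[ 505.6 -497.2   30. ]
[ 445.9 -426.1   30. ]
[ 430.7 -471.3   30. ]
tape [ 496.8 -277.8   24. ]
uprights [564.  136.5 240. ] [564.1  19.8 240. ] [770.  137.6 240. ] [770.5  17.2 240. ]
pan rim right top [737.5 -36.6 254. ] [581.7 -35.7 254. ]
pedal free [414.2 122.7  88. ] [414.   35.6  88. ] hinge [531.1 125.9  66. ] [531.1  35.4  66. ]
grip [459.5 193.1 130. ] [459.4 166.5 130. ] [428.5 190.6 130. ] [432.1 165.6 130. ] block right bottom [421.1  36.4   0. ] [418.4 198.6  56. ] [418.2 130.2  56. ]
```

move_arm --plan '[{"tz": -4},{"wz": 0.125},{"wz": 0.125},{"wz": 0.125},{"wz": 0.125},{"wz": 0.125},{"wz": 0.125},{"wz": 0.125},{"wz": 0.125},{"wz": 0.125},{"wz": 0.125},{"wz": 0.125}]' --gripper 8 --force 25

```text
schema error: expected keys tx, ty, tz, wx, wy, wz
```

move_arm --plan '[{"wz": 0.12},{"wz": 0.12},{"wz": 0.12},{"wz": 0.12},{"wz": 0.12},{},{"tx": -1.2,"ty": 3.37},{"tx": -1.2,"ty": 3.37},{"tx": -1.2,"ty": 3.37},{"tx": -1.2,"ty": 3.37},{"tx": -1.2,"ty": 3.37},{"tx": -1.2,"ty": 3.37}]'

```text
schema error: expected keys tx, ty, tz, wx, wy, wz
```

move_arm --plan '[{"tx": -1.2,"ty": 3.37},{"tx": -1.2,"ty": 3.37},{"tx": -1.2,"ty": 3.37},{"tx": -1.2,"ty": 3.37},{"tx": -1.2,"ty": 3.37},{"tx": -1.2,"ty": 3.37},{"tx": -1.2,"ty": 3.37},{"tx": -1.2,"ty": 3.37},{"tx": -1.2,"ty": 3.37},{"tx": -1.2,"ty": 3.37},{"tx": -1.2,"ty": 3.37},{"tx": -1.2,"ty": 3.37}]'

```text
schema error: expected keys tx, ty, tz, wx, wy, wz
```

```bash
cat >> h.py <<'E'
def plan(wps, start=None):
    """wps: list of (x,y,z,yaw,nrows); from current pose (tool assumed down); prints rows in calls of 12"""
    s=env.state(); p=np.array(s['ee_pos']); yaw=s['ee_rot'][2]
    print('t %.1f'%s['time_s'],'pos',p.round(1),'rot',np.round(s['ee_rot'],2),'F',np.round(s['force'],1),'w %.1f'%s['gripper_width'])
    for x,y,z,ps,n in wps:
        ps=yaw+(ps-yaw+180)%360-180
        tgt=np.array([x,y,z]); st=(tgt-p)/n; dy=-np.radians(ps-yaw)/n; out=[]
        for i in range(n):
            a=np.radians(yaw)-i*dy; c,q=np.cos(a),np.sin(a)
            out.append('(%.2f,%.2f,%.2f|%.3f)'%((c*st[0]+q*st[1])/10,(q*st[0]-c*st[1])/10,-st[2]/10,dy))
        print('->',(x,y,z,ps),'n',n, out[0]+' x%d'%n if abs(dy)<1e-3 else ' '.join(out))
        p=tgt; yaw=ps
E
python3 - <<'E'
from h import *
plan([(195,540,260,160.1,2),(320,320,260,110,8),(593,-219,260,47,18)])
E
```

```text
t 0.1 pos [195.3 540.4 213.3] rot [-179.92   -0.    160.13] F [-0.1  0.  -0.6] w 91.1
-> (195, 540, 260, np.float64(160.10000000000002)) n 2 (0.01,-0.02,-2.33|0.000) x2
-> (320, 320, 260, np.float64(110.0)) n 8 (-2.41,-2.05,-0.00|0.109) (-2.61,-1.78,-0.00|0.109) (-2.79,-1.48,-0.00|0.109) (-2.94,-1.17,-0.00|0.109) (-3.05,-0.84,-0.00|0.109) (-3.12,-0.50,-0.00|0.109) (-3.16,-0.16,-0.00|0.109) (-3.16,0.18,-0.00|0.109)
-> (593, -219, 260, np.float64(47.0)) n 18 (-3.33,0.40,-0.00|0.061) (-3.30,0.60,-0.00|0.061) (-3.26,0.80,-0.00|0.061) (-3.20,1.00,-0.00|0.061) (-3.14,1.20,-0.00|0.061) (-3.06,1.38,-0.00|0.061) (-2.97,1.57,-0.00|0.061) (-2.87,1.75,-0.00|0.061) (-2.75,1.92,-0.00|0.061) (-2.63,2.08,-0.00|0.061) (-2.50,2.24,-0.00|0.061) (-2.36,2.39,-0.00|0.061) (-2.21,2.53,-0.00|0.061) (-2.05,2.66,-0.00|0.061) (-1.88,2.78,-0.00|0.061) (-1.71,2.89,-0.00|0.061) (-1.53,2.99,-0.00|0.061) (-1.35,3.07,-0.00|0.061)
```

move_arm --plan '[{"tx": 0,"ty": 0,"tz": -2.5,"wx": 0,"wy": 0,"wz": 0},{"tx": 0,"ty": 0,"tz": -2.2,"wx": 0,"wy": 0,"wz": 0},{"tx": -2.4,"ty": -2.05,"tz": 0,"wx": 0,"wy": 0,"wz": 0.109},{"tx": -2.6,"ty": -1.8,"tz": 0,"wx": 0,"wy": 0,"wz": 0.109},{"tx": -2.8,"ty": -1.5,"tz": 0,"wx": 0,"wy": 0,"wz": 0.109},{"tx": -2.95,"ty": -1.2,"tz": 0,"wx": 0,"wy": 0,"wz": 0.109},{"tx": -3.05,"ty": -0.85,"tz": 0,"wx": 0,"wy": 0,"wz": 0.109},{"tx": -3.1,"ty": -0.5,"tz": 0,"wx": 0,"wy": 0,"wz": 0.109},{"tx": -3.15,"ty": -0.15,"tz": 0,"wx": 0,"wy": 0,"wz": 0.109},{"tx": -3.15,"ty": 0.2,"tz": 0,"wx": 0,"wy": 0,"wz": 0.109},{"tx": -3.3,"ty": 0.4,"tz": 0,"wx": 0,"wy": 0,"wz": 0.061},{"tx": -3.3,"ty": 0.6,"tz": 0,"wx": 0,"wy": 0,"wz": 0.061}]' --gripper 8 --force 25

```text
time_s: 1.15
ee_pos: [351.0, 259.9, 260.8]
ee_rot: [-180.0, -0.0, 103.0]
force: [0.6, -0.3, 0.7]
gripper_width: 79.9
gripper_force: 0.0
```

move_arm --plan '[{"tx": -3.25,"ty": 0.8,"tz": 0,"wx": 0,"wy": 0,"wz": 0.061},{"tx": -3.2,"ty": 1,"tz": 0,"wx": 0,"wy": 0,"wz": 0.061},{"tx": -3.1,"ty": 1.2,"tz": 0,"wx": 0,"wy": 0,"wz": 0.061},{"tx": -3.05,"ty": 1.4,"tz": 0,"wx": 0,"wy": 0,"wz": 0.061},{"tx": -2.95,"ty": 1.55,"tz": 0,"wx": 0,"wy": 0,"wz": 0.061},{"tx": -2.85,"ty": 1.75,"tz": 0,"wx": 0,"wy": 0,"wz": 0.061},{"tx": -2.75,"ty": 1.9,"tz": 0,"wx": 0,"wy": 0,"wz": 0.061},{"tx": -2.6,"ty": 2.1,"tz": 0,"wx": 0,"wy": 0,"wz": 0.061},{"tx": -2.5,"ty": 2.25,"tz": 0,"wx": 0,"wy": 0,"wz": 0.061},{"tx": -2.35,"ty": 2.4,"tz": 0,"wx": 0,"wy": 0,"wz": 0.061},{"tx": -2.2,"ty": 2.5,"tz": 0,"wx": 0,"wy": 0,"wz": 0.061},{"tx": 0,"ty": 0,"tz": 0,"wx": 0,"wy": 0,"wz": 0}]'

```text
time_s: 2.15
ee_pos: [520.9, -70.7, 260.1]
ee_rot: [179.9, 0.1, 64.4]
force: [2.1, 0.1, 0.5]
gripper_width: 80.1
gripper_force: 0.0
```

```bash
python3 - <<'E'
from h import *
save('wrist','w1');save('top','t1')
plan([(593,-219,120,47,8)])
f=load('w1'); print(np.array(f['view']).round(2))
for p in [(593,-219,36),(597,-375,36),(477,-462,30)]: print(proj(f,p))
E
```

```text
t 2.2 pos [518.6 -66.7 260.2] rot [-179.9    -0.     64.63] F [-1.2 -0.6  0.3] w 80.1
-> (593, -219, 120, np.float64(47.0)) n 8 (-1.32,1.66,1.75|0.038) (-1.26,1.71,1.75|0.038) (-1.19,1.75,1.75|0.038) (-1.12,1.80,1.75|0.038) (-1.05,1.84,1.75|0.038) (-0.98,1.88,1.75|0.038) (-0.91,1.91,1.75|0.038) (-0.83,1.95,1.75|0.038)
[[ 9.0000e-01 -4.3000e-01  0.0000e+00 -5.0081e+02]
 [ 4.1000e-01  8.6000e-01 -2.9000e-01 -1.0789e+02]
 [ 1.2000e-01  2.6000e-01  9.6000e-01 -4.8227e+02]
 [ 0.0000e+00  0.0000e+00  0.0000e+00  1.0000e+00]]
[388.1 258.9]
[430.8 351.8]
[371.  421.9]
```

View pics/w1.png

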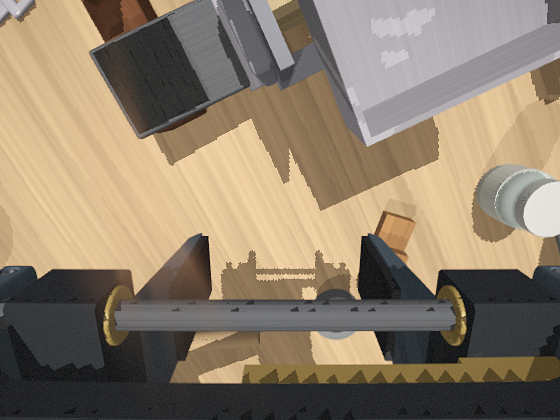

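The wrist view shows offcut3 at (395,228), matching my projection, with the jar at (525,200). Proceeding to grasp.

```bash
python3 - <<'E'
from h import *
plan([(585,-227,120,47,8),(585,-227,8,47,4)])
E
```

```text
t 2.2 pos [518.6 -66.7 260.2] rot [-179.9    -0.     64.63] F [-1.2 -0.6  0.3] w 80.1
-> (585, -227, 120, np.float64(47.0)) n 8 (-1.45,1.61,1.75|0.038) (-1.39,1.66,1.75|0.038) (-1.33,1.72,1.75|0.038) (-1.26,1.76,1.75|0.038) (-1.19,1.81,1.75|0.038) (-1.12,1.86,1.75|0.038) (-1.05,1.90,1.75|0.038) (-0.97,1.94,1.75|0.038)
-> (585, -227, 8, np.float64(47.0)) n 4 (0.00,0.00,2.80|-0.000) x4
```

move_arm --plan '[{"tx": -1.45,"ty": 1.6,"tz": 1.75,"wx": 0,"wy": 0,"wz": 0.038},{"tx": -1.4,"ty": 1.65,"tz": 1.75,"wx": 0,"wy": 0,"wz": 0.038},{"tx": -1.35,"ty": 1.7,"tz": 1.75,"wx": 0,"wy": 0,"wz": 0.038},{"tx": -1.25,"ty": 1.75,"tz": 1.75,"wx": 0,"wy": 0,"wz": 0.038},{"tx": -1.2,"ty": 1.8,"tz": 1.75,"wx": 0,"wy": 0,"wz": 0.038},{"tx": -1.1,"ty": 1.85,"tz": 1.75,"wx": 0,"wy": 0,"wz": 0.038},{"tx": -1.05,"ty": 1.9,"tz": 1.75,"wx": 0,"wy": 0,"wz": 0.038},{"tx": -1,"ty": 1.95,"tz": 1.75,"wx": 0,"wy": 0,"wz": 0.038},{"tx": 0,"ty": 0,"tz": 0,"wx": 0,"wy": 0,"wz": 0},{"tx": 0,"ty": 0,"tz": 0,"wx": 0,"wy": 0,"wz": 0},{"tx": 0,"ty": 0,"tz": 0,"wx": 0,"wy": 0,"wz": 0}]'

```text
time_s: 3.17
ee_pos: [584.9, -224.5, 121.5]
ee_rot: [-180.0, -0.0, 47.4]
force: [1.5, 0.2, 0.6]
gripper_width: 80.0
gripper_force: 0.0
```

```bash
python3 - <<'E'
from h import *
save('wrist','w2');save('top','t2')
plan([(585,-227,8,47,4)])
a=cv2.imread('pics/w2.png')
b=cv2.resize(cv2.imread('pics/t2.png')[180:290,290:430],(560,440),interpolation=cv2.INTER_CUBIC)
cv2.imwrite('pics/w2c.png',cv2.resize(np.vstack([a[:, :],b]),None,fx=.69,fy=.69))
E
```

```text
t 3.3 pos [ 585.2 -224.7  122.2] rot [ 1.7993e+02 -6.0000e-02  4.7420e+01] F [-0.4  1.   1. ] w 80.0
-> (585, -227, 8, np.float64(47.0)) n 4 (-0.05,0.04,2.86|0.002) (-0.05,0.04,2.86|0.002) (-0.05,0.04,2.86|0.002) (-0.05,0.04,2.86|0.002)
```

View pics/w2c.png

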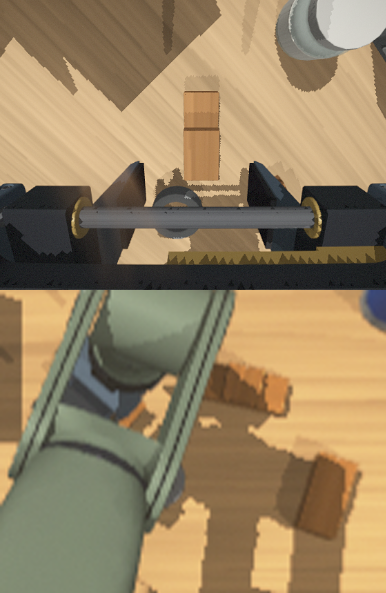

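The block sits centred and square between the fingers. I'll descend, grip and lift.

move_arm --plan '[{"tx": 0,"ty": 0,"tz": 2.9,"wx": 0,"wy": 0,"wz": 0},{"tx": 0,"ty": 0,"tz": 2.9,"wx": 0,"wy": 0,"wz": 0},{"tx": 0,"ty": 0,"tz": 2.9,"wx": 0,"wy": 0,"wz": 0},{"tx": 0,"ty": 0,"tz": 1.5,"wx": 0,"wy": 0,"wz": 0},{"tx": 0,"ty": 0,"tz": 1.2,"wx": 0,"wy": 0,"wz": 0},{"tx": 0,"ty": 0,"tz": 0,"wx": 0,"wy": 0,"wz": 0},{"tx": 0,"ty": 0,"tz": 0,"wx": 0,"wy": 0,"wz": 0}]'

```text
time_s: 3.85
ee_pos: [585.5, -225.7, 7.7]
ee_rot: [180.0, -0.0, 47.4]
force: [-0.3, -0.2, -0.1]
gripper_width: 79.9
gripper_force: 0.0
```

move_arm --plan '[{"tx": 0,"ty": 0,"tz": 0,"wx": 0,"wy": 0,"wz": 0},{"tx": 0,"ty": 0,"tz": 0,"wx": 0,"wy": 0,"wz": 0},{"tx": 0,"ty": 0,"tz": 0,"wx": 0,"wy": 0,"wz": 0},{"tx": 0,"ty": 0,"tz": 0,"wx": 0,"wy": 0,"wz": 0},{"tx": 0,"ty": 0,"tz": 0,"wx": 0,"wy": 0,"wz": 0},{"tx": 0,"ty": 0,"tz": 0,"wx": 0,"wy": 0,"wz": 0},{"tx": 0,"ty": 0,"tz": 0,"wx": 0,"wy": 0,"wz": 0},{"tx": 0,"ty": 0,"tz": 0,"wx": 0,"wy": 0,"wz": 0}]' --gripper 2 --force 30

```text
time_s: 4.52
ee_pos: [585.6, -226.4, 7.4]
ee_rot: [179.9, -0.0, 47.3]
force: [0.4, -0.9, 2.2]
gripper_width: 39.7
gripper_force: 30.0
```

move_arm --plan '[{"tx": 0,"ty": 0,"tz": -2,"wx": 0,"wy": 0,"wz": 0},{"tx": 0,"ty": 0,"tz": -3,"wx": 0,"wy": 0,"wz": 0},{"tx": 0,"ty": 0,"tz": -3,"wx": 0,"wy": 0,"wz": 0},{"tx": 0,"ty": 0,"tz": -3,"wx": 0,"wy": 0,"wz": 0},{"tx": 0,"ty": 0,"tz": -3,"wx": 0,"wy": 0,"wz": 0},{"tx": 0,"ty": 0,"tz": -3,"wx": 0,"wy": 0,"wz": 0},{"tx": 0,"ty": 0,"tz": -3,"wx": 0,"wy": 0,"wz": 0},{"tx": 0,"ty": 0,"tz": -3,"wx": 0,"wy": 0,"wz": 0},{"tx": 0,"ty": 0,"tz": -3,"wx": 0,"wy": 0,"wz": 0},{"tx": 0,"ty": 0,"tz": -3,"wx": 0,"wy": 0,"wz": 0},{"tx": 0,"ty": 0,"tz": -3,"wx": 0,"wy": 0,"wz": 0},{"tx": 0,"ty": 0,"tz": -1,"wx": 0,"wy": 0,"wz": 0}]'

```text
time_s: 5.52
ee_pos: [585.9, -226.3, 341.4]
ee_rot: [179.6, -0.1, 47.3]
force: [0.7, -0.8, -0.5]
gripper_width: 40.0
gripper_force: 30.0
```

```bash
python3 - <<'E'
from h import *
plan([(655,15,335,0,11),(655,15,207,0,5)])
E
```

```text
t 5.5 pos [ 585.9 -226.3  341.4] rot [ 1.7964e+02 -1.5000e-01  4.7320e+01] F [ 0.7 -0.8 -0.5] w 40.0
-> (655, 15, 335, np.float64(0.0)) n 11 (2.04,-1.03,0.06|0.075) (1.96,-1.18,0.06|0.075) (1.86,-1.32,0.06|0.075) (1.76,-1.45,0.06|0.075) (1.64,-1.58,0.06|0.075) (1.52,-1.70,0.06|0.075) (1.39,-1.81,0.06|0.075) (1.25,-1.91,0.06|0.075) (1.10,-2.00,0.06|0.075) (0.95,-2.08,0.06|0.075) (0.79,-2.14,0.06|0.075)
-> (655, 15, 207, np.float64(0.0)) n 5 (0.00,0.00,2.56|-0.000) x5
```

move_arm --plan '[{"tx": 2.05,"ty": -1.05,"tz": 0,"wx": 0,"wy": 0,"wz": 0.075},{"tx": 1.95,"ty": -1.2,"tz": 0,"wx": 0,"wy": 0,"wz": 0.075},{"tx": 1.85,"ty": -1.3,"tz": 0,"wx": 0,"wy": 0,"wz": 0.075},{"tx": 1.75,"ty": -1.45,"tz": 0,"wx": 0,"wy": 0,"wz": 0.075},{"tx": 1.65,"ty": -1.6,"tz": 0,"wx": 0,"wy": 0,"wz": 0.075},{"tx": 1.5,"ty": -1.7,"tz": 0,"wx": 0,"wy": 0,"wz": 0.075},{"tx": 1.4,"ty": -1.8,"tz": 0,"wx": 0,"wy": 0,"wz": 0.075},{"tx": 1.25,"ty": -1.9,"tz": 0,"wx": 0,"wy": 0,"wz": 0.075},{"tx": 1.1,"ty": -2,"tz": 0,"wx": 0,"wy": 0,"wz": 0.075},{"tx": 0.95,"ty": -2.05,"tz": 0,"wx": 0,"wy": 0,"wz": 0.075},{"tx": 0.8,"ty": -2.15,"tz": 0,"wx": 0,"wy": 0,"wz": 0.075},{"tx": 0,"ty": 0,"tz": 0,"wx": 0,"wy": 0,"wz": 0}]'

```text
time_s: 6.52
ee_pos: [654.0, 19.3, 334.5]
ee_rot: [-179.8, 0.2, 0.2]
force: [-0.1, -0.6, -0.6]
gripper_width: 39.9
gripper_force: 30.0
```

```bash
python3 - <<'E'
from h import *
plan([(655,15,207,0,6)])
save('scene','s2');save('wrist','w3')
cv2.imwrite('pics/s2c.png',cv2.resize(np.vstack([cv2.imread('pics/s2.png'),cv2.imread('pics/w3.png')]),None,fx=.71,fy=.71))
E
```

```text
t 6.5 pos [654.   19.3 334.5] rot [-1.7984e+02  1.9000e-01  1.7000e-01] F [-0.1 -0.6 -0.6] w 39.9
-> (655, 15, 207, np.float64(0.0)) n 6 (0.02,0.07,2.12|0.000) x6
```

View pics/s2c.png

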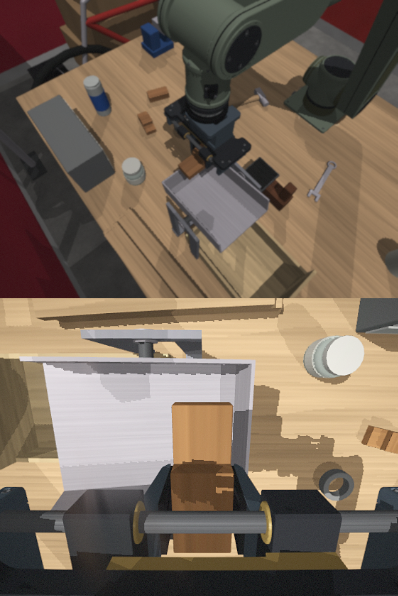

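The held block is over the low end of the pan, clear of the wall. I'll lower it and release.

move_arm --plan '[{"tx": 0,"ty": 0,"tz": 2.5,"wx": 0,"wy": 0,"wz": 0},{"tx": 0,"ty": 0,"tz": 2.5,"wx": 0,"wy": 0,"wz": 0},{"tx": 0,"ty": 0,"tz": 2.5,"wx": 0,"wy": 0,"wz": 0},{"tx": 0,"ty": 0,"tz": 2.5,"wx": 0,"wy": 0,"wz": 0},{"tx": 0,"ty": 0,"tz": 1.5,"wx": 0,"wy": 0,"wz": 0},{"tx": 0,"ty": 0,"tz": 0.7,"wx": 0,"wy": 0,"wz": 0},{"tx": 0,"ty": 0,"tz": 0.5,"wx": 0,"wy": 0,"wz": 0},{"tx": 0,"ty": 0,"tz": 0,"wx": 0,"wy": 0,"wz": 0},{"tx": 0,"ty": 0,"tz": 0,"wx": 0,"wy": 0,"wz": 0}]'

```text
time_s: 7.37
ee_pos: [654.2, 14.7, 210.9]
ee_rot: [180.0, -0.1, 0.0]
force: [0.4, 0.5, -0.9]
gripper_width: 39.7
gripper_force: 30.0
```

move_arm --plan '[{"tx": 0,"ty": 0,"tz": 0,"wx": 0,"wy": 0,"wz": 0},{"tx": 0,"ty": 0,"tz": 0,"wx": 0,"wy": 0,"wz": 0},{"tx": 0,"ty": 0,"tz": 0,"wx": 0,"wy": 0,"wz": 0},{"tx": 0,"ty": 0,"tz": 0,"wx": 0,"wy": 0,"wz": 0},{"tx": 0,"ty": 0,"tz": -1,"wx": 0,"wy": 0,"wz": 0},{"tx": 0,"ty": 0,"tz": -2.5,"wx": 0,"wy": 0,"wz": 0},{"tx": 0,"ty": 0,"tz": -3,"wx": 0,"wy": 0,"wz": 0},{"tx": 0,"ty": 0,"tz": -3,"wx": 0,"wy": 0,"wz": 0},{"tx": 0,"ty": 0,"tz": -3,"wx": 0,"wy": 0,"wz": 0}]' --gripper 5.3

```text
time_s: 8.12
ee_pos: [653.5, 15.4, 337.4]
ee_rot: [-180.0, -0.1, 0.1]
force: [0.5, -0.1, 0.4]
gripper_width: 53.0
gripper_force: 0.0
```

```bash
python3 - <<'E'
from h import *
plan([(620,-180,330,38,6),(597,-375,140,76,8)])
save('wrist','w4');save('top','t4')
cv2.imwrite('pics/w4c.png',cv2.resize(np.vstack([cv2.imread('pics/t4.png'),cv2.imread('pics/w4.png')]),None,fx=.71,fy=.71))
E
```

```text
t 8.1 pos [653.5  15.4 337.4] rot [-1.7998e+02 -5.0000e-02  6.0000e-02] F [ 0.5 -0.1  0.4] w 53.0
-> (620, -180, 330, np.float64(38.0)) n 6 (-0.56,3.26,0.12|-0.110) (-0.92,3.17,0.12|-0.110) (-1.26,3.05,0.12|-0.110) (-1.59,2.90,0.12|-0.110) (-1.90,2.70,0.12|-0.110) (-2.18,2.48,0.12|-0.110)
-> (597, -375, 140, np.float64(76.0)) n 8 (-1.73,1.74,2.38|-0.083) (-1.87,1.59,2.38|-0.083) (-1.99,1.43,2.38|-0.083) (-2.10,1.26,2.38|-0.083) (-2.20,1.09,2.38|-0.083) (-2.28,0.90,2.38|-0.083) (-2.35,0.71,2.38|-0.083) (-2.40,0.51,2.38|-0.083)
```

View pics/w4c.png

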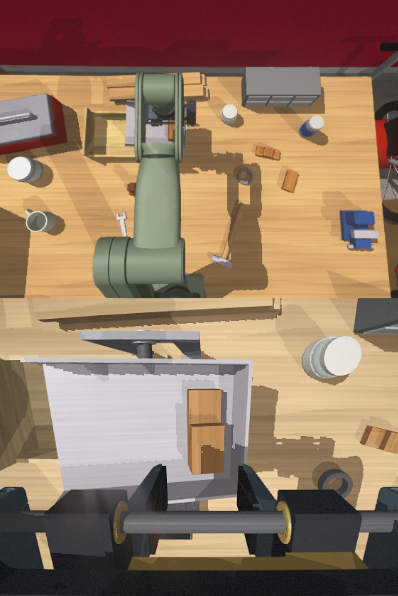

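Offcut3 lies in the pan; the other two haven't moved. Going to offcut5.

move_arm --plan '[{"tx": -0.55,"ty": 3.25,"tz": 0,"wx": 0,"wy": 0,"wz": -0.11},{"tx": -0.9,"ty": 3.15,"tz": 0,"wx": 0,"wy": 0,"wz": -0.11},{"tx": -1.25,"ty": 3.05,"tz": 0,"wx": 0,"wy": 0,"wz": -0.11},{"tx": -1.6,"ty": 2.9,"tz": 0,"wx": 0,"wy": 0,"wz": -0.11},{"tx": -1.9,"ty": 2.7,"tz": 0,"wx": 0,"wy": 0,"wz": -0.11},{"tx": -2.2,"ty": 2.5,"tz": 0,"wx": 0,"wy": 0,"wz": -0.11},{"tx": -1.75,"ty": 1.75,"tz": 2.4,"wx": 0,"wy": 0,"wz": -0.083},{"tx": -1.85,"ty": 1.6,"tz": 2.4,"wx": 0,"wy": 0,"wz": -0.083},{"tx": -2,"ty": 1.45,"tz": 2.4,"wx": 0,"wy": 0,"wz": -0.083},{"tx": -2.1,"ty": 1.25,"tz": 2.4,"wx": 0,"wy": 0,"wz": -0.083},{"tx": -2.2,"ty": 1.1,"tz": 2.4,"wx": 0,"wy": 0,"wz": -0.083},{"tx": -2.3,"ty": 0.9,"tz": 2.4,"wx": 0,"wy": 0,"wz": -0.083}]' --gripper 8

```text
time_s: 9.22
ee_pos: [602.3, -327.6, 189.9]
ee_rot: [-180.0, -0.0, 66.6]
force: [0.9, -0.7, 0.8]
gripper_width: 79.6
gripper_force: 0.0
```

move_arm --plan '[{"tx": -2.35,"ty": 0.7,"tz": 2.4,"wx": 0,"wy": 0,"wz": -0.083},{"tx": -2.4,"ty": 0.5,"tz": 2.4,"wx": 0,"wy": 0,"wz": -0.083},{"tx": 0,"ty": 0,"tz": 0,"wx": 0,"wy": 0,"wz": 0},{"tx": 0,"ty": 0,"tz": 0,"wx": 0,"wy": 0,"wz": 0},{"tx": 0,"ty": 0,"tz": 0,"wx": 0,"wy": 0,"wz": 0}]'

```text
time_s: 9.63
ee_pos: [597.1, -375.0, 143.6]
ee_rot: [179.9, -0.0, 75.8]
force: [0.4, -0.1, -0.1]
gripper_width: 79.8
gripper_force: 0.0
```

```bash
python3 - <<'E'
from h import *
plan([(597,-375,8,76,5)])
save('wrist','w5')
im=cv2.imread('pics/w5.png')
f=load('w5')
for p in [(630,-329,20),(588,-321,20),(622,-358,36),(580,-352,36)]:
    u=proj(f,p); print(u); cv2.circle(im,tuple(int(x) for x in u),4,(0,255,0),1)
cv2.imwrite('pics/w5c.png',im)
E
```

```text
t 9.6 pos [ 597.1 -375.   143.6] rot [ 1.7995e+02 -3.0000e-02  7.5850e+01] F [ 0.4 -0.1 -0.1] w 79.8
-> (597, -375, 8, np.float64(76.0)) n 5 (-0.00,-0.00,2.71|-0.001) x5
[308.9 140.1]
[257.7 143.2]
[308.7 179.5]
[256.9 184.9]
```

View pics/w5c.png

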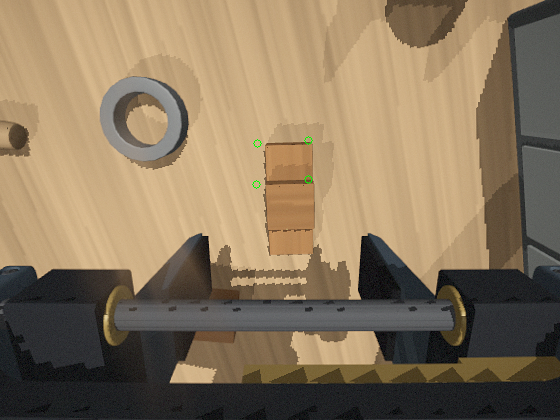

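Offcut5 is aligned and lies between the fingers where the projection says; the cleat is at (290,206) and the tape is well clear. I'll grip it.

move_arm --plan '[{"tx": 0,"ty": 0,"tz": 3,"wx": 0,"wy": 0,"wz": 0},{"tx": 0,"ty": 0,"tz": 3,"wx": 0,"wy": 0,"wz": 0},{"tx": 0,"ty": 0,"tz": 3,"wx": 0,"wy": 0,"wz": 0},{"tx": 0,"ty": 0,"tz": 2,"wx": 0,"wy": 0,"wz": 0},{"tx": 0,"ty": 0,"tz": 1.6,"wx": 0,"wy": 0,"wz": 0},{"tx": 0,"ty": 0,"tz": 0.8,"wx": 0,"wy": 0,"wz": 0},{"tx": 0,"ty": 0,"tz": 0,"wx": 0,"wy": 0,"wz": 0},{"tx": 0,"ty": 0,"tz": 0,"wx": 0,"wy": 0,"wz": 0}]'

```text
time_s: 10.35
ee_pos: [597.8, -375.1, 10.4]
ee_rot: [179.9, 0.0, 75.9]
force: [-0.1, -0.9, 0.2]
gripper_width: 80.3
gripper_force: 0.0
```

move_arm --plan '[{"tx": 0,"ty": 0,"tz": 0,"wx": 0,"wy": 0,"wz": 0},{"tx": 0,"ty": 0,"tz": 0,"wx": 0,"wy": 0,"wz": 0},{"tx": 0,"ty": 0,"tz": 0,"wx": 0,"wy": 0,"wz": 0},{"tx": 0,"ty": 0,"tz": 0,"wx": 0,"wy": 0,"wz": 0},{"tx": 0,"ty": 0,"tz": 0,"wx": 0,"wy": 0,"wz": 0},{"tx": 0,"ty": 0,"tz": 0,"wx": 0,"wy": 0,"wz": 0},{"tx": 0,"ty": 0,"tz": 0,"wx": 0,"wy": 0,"wz": 0},{"tx": 0,"ty": 0,"tz": 0,"wx": 0,"wy": 0,"wz": 0}]' --gripper 2 --force 30

```text
time_s: 11.02
ee_pos: [597.2, -375.7, 9.4]
ee_rot: [179.9, 0.0, 75.9]
force: [0.6, -0.7, 1.8]
gripper_width: 40.0
gripper_force: 30.0
```

move_arm --plan '[{"tx": 0,"ty": 0,"tz": -2,"wx": 0,"wy": 0,"wz": 0},{"tx": 0,"ty": 0,"tz": -3,"wx": 0,"wy": 0,"wz": 0},{"tx": 0,"ty": 0,"tz": -3,"wx": 0,"wy": 0,"wz": 0},{"tx": 0,"ty": 0,"tz": -3,"wx": 0,"wy": 0,"wz": 0},{"tx": 0,"ty": 0,"tz": -3,"wx": 0,"wy": 0,"wz": 0},{"tx": 0,"ty": 0,"tz": -3,"wx": 0,"wy": 0,"wz": 0},{"tx": 0,"ty": 0,"tz": -3,"wx": 0,"wy": 0,"wz": 0},{"tx": 0,"ty": 0,"tz": -3,"wx": 0,"wy": 0,"wz": 0},{"tx": 0,"ty": 0,"tz": -3,"wx": 0,"wy": 0,"wz": 0},{"tx": 0,"ty": 0,"tz": -3,"wx": 0,"wy": 0,"wz": 0},{"tx": 0,"ty": 0,"tz": -3,"wx": 0,"wy": 0,"wz": 0},{"tx": 0,"ty": 0,"tz": -1,"wx": 0,"wy": 0,"wz": 0}]'

```text
time_s: 12.02
ee_pos: [597.2, -375.8, 343.8]
ee_rot: [179.6, 0.1, 75.9]
force: [0.2, 0.5, 0.2]
gripper_width: 40.2
gripper_force: 30.0
```

```bash
python3 - <<'E'
from h import *
plan([(667,80,340,0,17),(667,80,224,0,5)])
E
```

```text
t 12.0 pos [ 597.2 -375.8  343.8] rot [1.7963e+02 1.2000e-01 7.5900e+01] F [0.2 0.5 0.2] w 40.2
-> (667, 80, 340, np.float64(0.0)) n 17 (2.70,-0.26,0.02|0.078) (2.67,-0.46,0.02|0.078) (2.63,-0.67,0.02|0.078) (2.57,-0.87,0.02|0.078) (2.49,-1.07,0.02|0.078) (2.40,-1.26,0.02|0.078) (2.30,-1.44,0.02|0.078) (2.18,-1.62,0.02|0.078) (2.04,-1.78,0.02|0.078) (1.90,-1.94,0.02|0.078) (1.74,-2.08,0.02|0.078) (1.57,-2.21,0.02|0.078) (1.40,-2.32,0.02|0.078) (1.21,-2.43,0.02|0.078) (1.02,-2.51,0.02|0.078) (0.82,-2.58,0.02|0.078) (0.62,-2.64,0.02|0.078)
-> (667, 80, 224, np.float64(0.0)) n 5 (0.00,0.00,2.32|-0.000) x5
```

move_arm --plan '[{"tx": 2.7,"ty": -0.25,"tz": 0,"wx": 0,"wy": 0,"wz": 0.078},{"tx": 2.65,"ty": -0.45,"tz": 0,"wx": 0,"wy": 0,"wz": 0.078},{"tx": 2.65,"ty": -0.65,"tz": 0,"wx": 0,"wy": 0,"wz": 0.078},{"tx": 2.55,"ty": -0.85,"tz": 0,"wx": 0,"wy": 0,"wz": 0.078},{"tx": 2.5,"ty": -1.05,"tz": 0,"wx": 0,"wy": 0,"wz": 0.078},{"tx": 2.4,"ty": -1.25,"tz": 0,"wx": 0,"wy": 0,"wz": 0.078},{"tx": 2.3,"ty": -1.45,"tz": 0,"wx": 0,"wy": 0,"wz": 0.078},{"tx": 2.2,"ty": -1.6,"tz": 0,"wx": 0,"wy": 0,"wz": 0.078},{"tx": 2.05,"ty": -1.8,"tz": 0,"wx": 0,"wy": 0,"wz": 0.078},{"tx": 1.9,"ty": -1.95,"tz": 0,"wx": 0,"wy": 0,"wz": 0.078},{"tx": 1.75,"ty": -2.1,"tz": 0,"wx": 0,"wy": 0,"wz": 0.078},{"tx": 1.55,"ty": -2.2,"tz": 0,"wx": 0,"wy": 0,"wz": 0.078}]'

```text
time_s: 13.02
ee_pos: [646.2, -52.4, 337.1]
ee_rot: [-179.9, 0.2, 22.1]
force: [0.6, -0.1, -0.4]
gripper_width: 40.1
gripper_force: 30.0
```

move_arm --plan '[{"tx": 1.4,"ty": -2.3,"tz": 0,"wx": 0,"wy": 0,"wz": 0.078},{"tx": 1.2,"ty": -2.45,"tz": 0,"wx": 0,"wy": 0,"wz": 0.078},{"tx": 1,"ty": -2.5,"tz": 0,"wx": 0,"wy": 0,"wz": 0.078},{"tx": 0.8,"ty": -2.6,"tz": 0,"wx": 0,"wy": 0,"wz": 0.078},{"tx": 0.6,"ty": -2.65,"tz": 0,"wx": 0,"wy": 0,"wz": 0.078},{"tx": 0,"ty": 0,"tz": 0,"wx": 0,"wy": 0,"wz": 0},{"tx": 0,"ty": 0,"tz": 0,"wx": 0,"wy": 0,"wz": 0}]'

```text
time_s: 13.6
ee_pos: [666.3, 81.5, 336.9]
ee_rot: [180.0, 0.2, 0.1]
force: [-0.2, -0.4, -1.2]
gripper_width: 40.0
gripper_force: 30.0
```

```bash
python3 - <<'E'
from h import *
plan([(667,80,222,0,5)])
E
```

```text
t 13.6 pos [666.3  81.5 336.9] rot [1.7996e+02 2.0000e-01 1.1000e-01] F [-0.2 -0.4 -1.2] w 40.0
-> (667, 80, 222, np.float64(0.0)) n 5 (0.01,0.03,2.30|0.000) x5
```

move_arm --plan '[{"tx": 0,"ty": 0,"tz": 2.5,"wx": 0,"wy": 0,"wz": 0},{"tx": 0,"ty": 0,"tz": 2.5,"wx": 0,"wy": 0,"wz": 0},{"tx": 0,"ty": 0,"tz": 2.5,"wx": 0,"wy": 0,"wz": 0},{"tx": 0,"ty": 0,"tz": 2,"wx": 0,"wy": 0,"wz": 0},{"tx": 0,"ty": 0,"tz": 1.2,"wx": 0,"wy": 0,"wz": 0},{"tx": 0,"ty": 0,"tz": 0.7,"wx": 0,"wy": 0,"wz": 0},{"tx": 0,"ty": 0,"tz": 0,"wx": 0,"wy": 0,"wz": 0},{"tx": 0,"ty": 0,"tz": 0,"wx": 0,"wy": 0,"wz": 0},{"tx": 0,"ty": 0,"tz": 0,"wx": 0,"wy": 0,"wz": 0}]'

```text
time_s: 14.35
ee_pos: [667.4, 79.8, 226.1]
ee_rot: [-180.0, -0.1, -0.1]
force: [-0.3, 0.5, 0.0]
gripper_width: 39.8
gripper_force: 30.0
```

move_arm --plan '[{"tx": 0,"ty": 0,"tz": 0,"wx": 0,"wy": 0,"wz": 0},{"tx": 0,"ty": 0,"tz": 0,"wx": 0,"wy": 0,"wz": 0},{"tx": 0,"ty": 0,"tz": 0,"wx": 0,"wy": 0,"wz": 0},{"tx": 0,"ty": 0,"tz": 0,"wx": 0,"wy": 0,"wz": 0},{"tx": 0,"ty": 0,"tz": -1,"wx": 0,"wy": 0,"wz": 0},{"tx": 0,"ty": 0,"tz": -2.5,"wx": 0,"wy": 0,"wz": 0},{"tx": 0,"ty": 0,"tz": -3,"wx": 0,"wy": 0,"wz": 0},{"tx": 0,"ty": 0,"tz": -3,"wx": 0,"wy": 0,"wz": 0},{"tx": 0,"ty": 0,"tz": -3,"wx": 0,"wy": 0,"wz": 0}]' --gripper 5.3

```text
time_s: 15.1
ee_pos: [666.5, 80.3, 352.4]
ee_rot: [-180.0, -0.1, -0.1]
force: [-0.4, 0.6, 0.0]
gripper_width: 52.8
gripper_force: 0.0
```

```bash
python3 - <<'E'
from h import *
plan([(590,-180,330,-10,8),(477,-462,140,-19,12)])
save('wrist','w6');save('top','t6')
cv2.imwrite('pics/w6c.png',cv2.resize(np.vstack([cv2.imread('pics/t6.png'),cv2.imread('pics/w6.png')]),None,fx=.71,fy=.71))
E
```

```text
t 15.1 pos [666.5  80.3 352.4] rot [-1.7998e+02 -5.0000e-02 -6.0000e-02] F [-0.4  0.6  0. ] w 52.8
-> (590, -180, 330, np.float64(-10.0)) n 8 (-0.95,3.25,0.28|0.022) (-0.88,3.27,0.28|0.022) (-0.81,3.29,0.28|0.022) (-0.74,3.31,0.28|0.022) (-0.67,3.33,0.28|0.022) (-0.59,3.34,0.28|0.022) (-0.52,3.35,0.28|0.022) (-0.45,3.36,0.28|0.022)
-> (477, -462, 140, np.float64(-19.0)) n 12 (-0.52,2.48,1.58|0.013) (-0.49,2.48,1.58|0.013) (-0.45,2.49,1.58|0.013) (-0.42,2.50,1.58|0.013) (-0.39,2.50,1.58|0.013) (-0.36,2.51,1.58|0.013) (-0.32,2.51,1.58|0.013) (-0.29,2.51,1.58|0.013) (-0.26,2.52,1.58|0.013) (-0.22,2.52,1.58|0.013) (-0.19,2.52,1.58|0.013) (-0.16,2.53,1.58|0.013)
```

View pics/w6c.png

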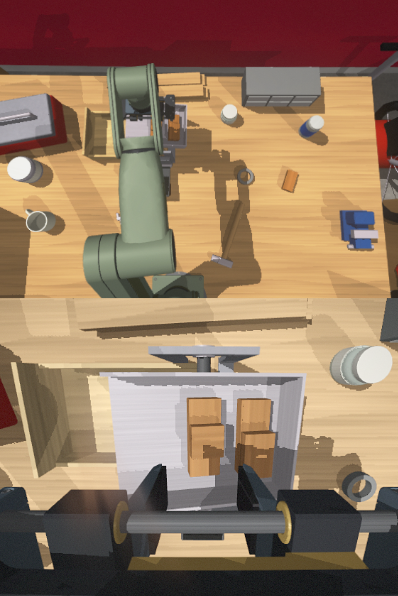

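Offcuts 3 and 5 are in the pan, and offcut2 is still at its place (289,180 in the half-size view). Now fetching offcut2.

move_arm --plan '[{"tx": -0.95,"ty": 3.25,"tz": 0.2,"wx": 0,"wy": 0,"wz": 0.022},{"tx": -0.9,"ty": 3.25,"tz": 0.2,"wx": 0,"wy": 0,"wz": 0.022},{"tx": -0.8,"ty": 3.3,"tz": 0.2,"wx": 0,"wy": 0,"wz": 0.022},{"tx": -0.75,"ty": 3.3,"tz": 0.2,"wx": 0,"wy": 0,"wz": 0.022},{"tx": -0.65,"ty": 3.35,"tz": 0.2,"wx": 0,"wy": 0,"wz": 0.022},{"tx": -0.6,"ty": 3.35,"tz": 0.2,"wx": 0,"wy": 0,"wz": 0.022},{"tx": -0.5,"ty": 3.35,"tz": 0.2,"wx": 0,"wy": 0,"wz": 0.022},{"tx": -0.45,"ty": 3.35,"tz": 0.2,"wx": 0,"wy": 0,"wz": 0.022}]' --gripper 8

```text
time_s: 15.87
ee_pos: [589.3, -181.2, 334.0]
ee_rot: [-180.0, 0.0, -10.2]
force: [0.6, 0.4, 0.4]
gripper_width: 80.0
gripper_force: 0.0
```

move_arm --plan '[{"tx": -0.5,"ty": 2.5,"tz": 1.6,"wx": 0,"wy": 0,"wz": 0.013},{"tx": -0.5,"ty": 2.5,"tz": 1.6,"wx": 0,"wy": 0,"wz": 0.013},{"tx": -0.45,"ty": 2.5,"tz": 1.6,"wx": 0,"wy": 0,"wz": 0.013},{"tx": -0.4,"ty": 2.5,"tz": 1.6,"wx": 0,"wy": 0,"wz": 0.013},{"tx": -0.4,"ty": 2.5,"tz": 1.6,"wx": 0,"wy": 0,"wz": 0.013},{"tx": -0.35,"ty": 2.5,"tz": 1.6,"wx": 0,"wy": 0,"wz": 0.013},{"tx": -0.3,"ty": 2.5,"tz": 1.6,"wx": 0,"wy": 0,"wz": 0.013},{"tx": -0.3,"ty": 2.5,"tz": 1.6,"wx": 0,"wy": 0,"wz": 0.013},{"tx": -0.25,"ty": 2.5,"tz": 1.6,"wx": 0,"wy": 0,"wz": 0.013},{"tx": -0.2,"ty": 2.5,"tz": 1.6,"wx": 0,"wy": 0,"wz": 0.013},{"tx": -0.2,"ty": 2.5,"tz": 1.6,"wx": 0,"wy": 0,"wz": 0.013},{"tx": -0.15,"ty": 2.5,"tz": 1.6,"wx": 0,"wy": 0,"wz": 0.013}]'

```text
time_s: 16.87
ee_pos: [476.9, -462.1, 141.2]
ee_rot: [-180.0, 0.0, -19.1]
force: [-0.2, -0.3, 0.0]
gripper_width: 79.7
gripper_force: 0.0
```

```bash
python3 - <<'E'
from h import *
plan([(477,-462,8,-19,5)])
save('wrist','w7')
f=load('w7');im=cv2.imread('pics/w7.png')
for p in [(525.7,-453.9,30),(505.6,-497,30)]: 
    u=proj(f,p); print(u); cv2.circle(im,tuple(int(x) for x in u),4,(0,255,0),1)
cv2.imwrite('pics/w7c.png',cv2.resize(im,None,fx=.7,fy=.7))
E
```

```text
t 16.9 pos [ 476.9 -462.1  141.2] rot [-179.99    0.    -19.13] F [-0.2 -0.3  0. ] w 79.7
-> (477, -462, 8, np.float64(-19.0)) n 5 (0.00,-0.00,2.66|-0.000) x5
[254.  154.6]
[312.5 160.5]
```

View pics/w7c.png

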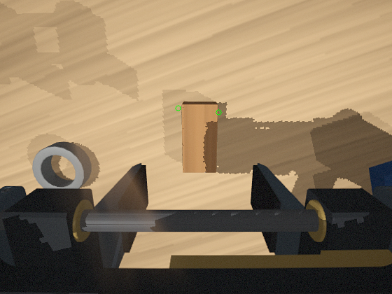

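Offcut2 is square and centred between the fingers (block at 182-218, 102-172). Gripping.

move_arm --plan '[{"tx": 0,"ty": 0,"tz": 3,"wx": 0,"wy": 0,"wz": 0},{"tx": 0,"ty": 0,"tz": 3,"wx": 0,"wy": 0,"wz": 0},{"tx": 0,"ty": 0,"tz": 3,"wx": 0,"wy": 0,"wz": 0},{"tx": 0,"ty": 0,"tz": 2.2,"wx": 0,"wy": 0,"wz": 0},{"tx": 0,"ty": 0,"tz": 1.6,"wx": 0,"wy": 0,"wz": 0},{"tx": 0,"ty": 0,"tz": 0.7,"wx": 0,"wy": 0,"wz": 0},{"tx": 0,"ty": 0,"tz": 0,"wx": 0,"wy": 0,"wz": 0},{"tx": 0,"ty": 0,"tz": 0,"wx": 0,"wy": 0,"wz": 0}]'

```text
time_s: 17.58
ee_pos: [477.9, -461.3, 7.4]
ee_rot: [180.0, -0.0, -19.1]
force: [0.3, -0.5, 0.1]
gripper_width: 80.0
gripper_force: 0.0
```

move_arm --plan '[{"tx": 0,"ty": 0,"tz": 0,"wx": 0,"wy": 0,"wz": 0},{"tx": 0,"ty": 0,"tz": 0,"wx": 0,"wy": 0,"wz": 0},{"tx": 0,"ty": 0,"tz": 0,"wx": 0,"wy": 0,"wz": 0},{"tx": 0,"ty": 0,"tz": 0,"wx": 0,"wy": 0,"wz": 0},{"tx": 0,"ty": 0,"tz": 0,"wx": 0,"wy": 0,"wz": 0},{"tx": 0,"ty": 0,"tz": 0,"wx": 0,"wy": 0,"wz": 0},{"tx": 0,"ty": 0,"tz": 0,"wx": 0,"wy": 0,"wz": 0},{"tx": 0,"ty": 0,"tz": 0,"wx": 0,"wy": 0,"wz": 0}]' --gripper 2 --force 30

```text
time_s: 18.25
ee_pos: [477.6, -461.3, 7.2]
ee_rot: [180.0, -0.0, -19.1]
force: [0.6, 0.1, 1.9]
gripper_width: 41.9
gripper_force: 30.0
```

move_arm --plan '[{"tx": 0,"ty": 0,"tz": -2,"wx": 0,"wy": 0,"wz": 0},{"tx": 0,"ty": 0,"tz": -3,"wx": 0,"wy": 0,"wz": 0},{"tx": 0,"ty": 0,"tz": -3,"wx": 0,"wy": 0,"wz": 0},{"tx": 0,"ty": 0,"tz": -3,"wx": 0,"wy": 0,"wz": 0},{"tx": 0,"ty": 0,"tz": -3,"wx": 0,"wy": 0,"wz": 0},{"tx": 0,"ty": 0,"tz": -3,"wx": 0,"wy": 0,"wz": 0},{"tx": 0,"ty": 0,"tz": -3,"wx": 0,"wy": 0,"wz": 0},{"tx": 0,"ty": 0,"tz": -3,"wx": 0,"wy": 0,"wz": 0},{"tx": 0,"ty": 0,"tz": -3,"wx": 0,"wy": 0,"wz": 0},{"tx": 0,"ty": 0,"tz": -3,"wx": 0,"wy": 0,"wz": 0},{"tx": 0,"ty": 0,"tz": -3,"wx": 0,"wy": 0,"wz": 0},{"tx": 0,"ty": 0,"tz": -2.5,"wx": 0,"wy": 0,"wz": 0}]'

```text
time_s: 19.25
ee_pos: [477.4, -461.0, 354.0]
ee_rot: [180.0, -0.1, -19.1]
force: [0.7, 0.1, -0.7]
gripper_width: 42.1
gripper_force: 30.0
```

```bash
python3 - <<'E'
from h import *
plan([(477,-462,350,0,4),(667,147,350,0,20),(667,147,230,0,5)])
E
```

```text
t 19.2 pos [ 477.4 -461.   354. ] rot [ 1.7998e+02 -7.0000e-02 -1.9090e+01] F [ 0.7  0.1 -0.7] w 42.1
-> (477, -462, 350, np.float64(0.0)) n 4 (-0.00,0.03,0.10|-0.083) (-0.00,0.03,0.10|-0.083) (-0.01,0.03,0.10|-0.083) (-0.01,0.03,0.10|-0.083)
-> (667, 147, 350, np.float64(0.0)) n 20 (0.95,-3.04,-0.00|-0.000) x20
-> (667, 147, 230, np.float64(0.0)) n 5 (0.00,0.00,2.40|-0.000) x5
```

move_arm --plan '[{"tx": 0,"ty": 0,"tz": 0,"wx": 0,"wy": 0,"wz": -0.083},{"tx": 0,"ty": 0,"tz": 0,"wx": 0,"wy": 0,"wz": -0.083},{"tx": 0,"ty": 0,"tz": 0,"wx": 0,"wy": 0,"wz": -0.083},{"tx": 0,"ty": 0,"tz": 0,"wx": 0,"wy": 0,"wz": -0.083},{"tx": 0.95,"ty": -3.05,"tz": 0,"wx": 0,"wy": 0,"wz": 0},{"tx": 0.95,"ty": -3.05,"tz": 0,"wx": 0,"wy": 0,"wz": 0},{"tx": 0.95,"ty": -3.05,"tz": 0,"wx": 0,"wy": 0,"wz": 0},{"tx": 0.95,"ty": -3.05,"tz": 0,"wx": 0,"wy": 0,"wz": 0},{"tx": 0.95,"ty": -3.05,"tz": 0,"wx": 0,"wy": 0,"wz": 0},{"tx": 0.95,"ty": -3.05,"tz": 0,"wx": 0,"wy": 0,"wz": 0},{"tx": 0.95,"ty": -3.05,"tz": 0,"wx": 0,"wy": 0,"wz": 0},{"tx": 0.95,"ty": -3.05,"tz": 0,"wx": 0,"wy": 0,"wz": 0}]'

```text
time_s: 20.25
ee_pos: [553.8, -215.6, 351.6]
ee_rot: [-180.0, 0.0, -0.1]
force: [-0.1, 0.2, -1.1]
gripper_width: 42.1
gripper_force: 30.0
```

move_arm --plan '[{"tx": 0.95,"ty": -3.05,"tz": 0,"wx": 0,"wy": 0,"wz": 0},{"tx": 0.95,"ty": -3.05,"tz": 0,"wx": 0,"wy": 0,"wz": 0},{"tx": 0.95,"ty": -3.05,"tz": 0,"wx": 0,"wy": 0,"wz": 0},{"tx": 0.95,"ty": -3.05,"tz": 0,"wx": 0,"wy": 0,"wz": 0},{"tx": 0.95,"ty": -3.05,"tz": 0,"wx": 0,"wy": 0,"wz": 0},{"tx": 0.95,"ty": -3.05,"tz": 0,"wx": 0,"wy": 0,"wz": 0},{"tx": 0.95,"ty": -3.05,"tz": 0,"wx": 0,"wy": 0,"wz": 0},{"tx": 0.95,"ty": -3.05,"tz": 0,"wx": 0,"wy": 0,"wz": 0},{"tx": 0.95,"ty": -3.05,"tz": 0,"wx": 0,"wy": 0,"wz": 0},{"tx": 0.95,"ty": -3.05,"tz": 0,"wx": 0,"wy": 0,"wz": 0},{"tx": 0.95,"ty": -3.05,"tz": 0,"wx": 0,"wy": 0,"wz": 0},{"tx": 0.95,"ty": -3.05,"tz": 0,"wx": 0,"wy": 0,"wz": 0}]'

```text
time_s: 21.25
ee_pos: [668.3, 150.2, 351.4]
ee_rot: [180.0, 0.1, -0.1]
force: [1.3, -0.2, -0.3]
gripper_width: 41.6
gripper_force: 30.0
```

move_arm --plan '[{"tx": 0,"ty": 0,"tz": 0,"wx": 0,"wy": 0,"wz": 0},{"tx": 0,"ty": 0,"tz": 0,"wx": 0,"wy": 0,"wz": 0}]'

```text
time_s: 21.42
ee_pos: [668.2, 150.3, 350.5]
ee_rot: [180.0, 0.1, 0.1]
force: [-0.1, -1.3, -0.7]
gripper_width: 41.8
gripper_force: 30.0
```

```bash
python3 - <<'E'
from h import *
plan([(667,147,230,0,5)])
E
```

```text
t 21.4 pos [668.2 150.3 350.5] rot [1.7997e+02 1.3000e-01 9.0000e-02] F [-0.1 -1.3 -0.7] w 41.8
-> (667, 147, 230, np.float64(0.0)) n 5 (-0.02,0.07,2.41|0.000) x5
```

move_arm --plan '[{"tx": 0,"ty": 0,"tz": 2.5,"wx": 0,"wy": 0,"wz": 0},{"tx": 0,"ty": 0.2,"tz": 2.5,"wx": 0,"wy": 0,"wz": 0},{"tx": 0,"ty": 0.1,"tz": 2.5,"wx": 0,"wy": 0,"wz": 0},{"tx": 0,"ty": 0,"tz": 2,"wx": 0,"wy": 0,"wz": 0},{"tx": 0,"ty": 0,"tz": 1.5,"wx": 0,"wy": 0,"wz": 0},{"tx": 0,"ty": 0,"tz": 1,"wx": 0,"wy": 0,"wz": 0},{"tx": 0,"ty": 0,"tz": 0,"wx": 0,"wy": 0,"wz": 0},{"tx": 0,"ty": 0,"tz": 0,"wx": 0,"wy": 0,"wz": 0},{"tx": 0,"ty": 0,"tz": 0,"wx": 0,"wy": 0,"wz": 0}]'

```text
time_s: 22.17
ee_pos: [668.8, 145.3, 233.4]
ee_rot: [-180.0, -0.1, -0.1]
force: [1.0, 0.3, 0.4]
gripper_width: 41.9
gripper_force: 30.0
```

move_arm --plan '[{"tx": 0,"ty": 0,"tz": 0,"wx": 0,"wy": 0,"wz": 0},{"tx": 0,"ty": 0,"tz": 0,"wx": 0,"wy": 0,"wz": 0},{"tx": 0,"ty": 0,"tz": 0,"wx": 0,"wy": 0,"wz": 0},{"tx": 0,"ty": 0,"tz": 0,"wx": 0,"wy": 0,"wz": 0},{"tx": 0,"ty": 0,"tz": -1,"wx": 0,"wy": 0,"wz": 0},{"tx": 0,"ty": 0,"tz": -2.5,"wx": 0,"wy": 0,"wz": 0},{"tx": 0,"ty": 0,"tz": -3,"wx": 0,"wy": 0,"wz": 0},{"tx": 0,"ty": 0,"tz": -3,"wx": 0,"wy": 0,"wz": 0},{"tx": 0,"ty": 0,"tz": -3,"wx": 0,"wy": 0,"wz": 0}]' --gripper 5.4

```text
time_s: 22.92
ee_pos: [668.0, 145.7, 359.3]
ee_rot: [-180.0, -0.1, -0.1]
force: [-0.1, -0.4, 0.9]
gripper_width: 53.8
gripper_force: 0.0
```

```bash
python3 - <<'E'
from h import *
plan([(445,179,350,0,7),(445,179,200,0,4),(445,179,89,0,5)])
save('wrist','w8')
cv2.imwrite('pics/w8c.png',cv2.resize(cv2.imread('pics/w8.png'),None,fx=.7,fy=.7))
E
```

```text
t 22.9 pos [668.  145.7 359.3] rot [-1.7998e+02 -5.0000e-02 -6.0000e-02] F [-0.1 -0.4  0.9] w 53.8
-> (445, 179, 350, np.float64(0.0)) n 7 (-3.19,-0.47,0.13|-0.000) x7
-> (445, 179, 200, np.float64(0.0)) n 4 (0.00,0.00,3.75|-0.000) x4
-> (445, 179, 89, np.float64(0.0)) n 5 (0.00,0.00,2.22|-0.000) x5
```

View pics/w8c.png

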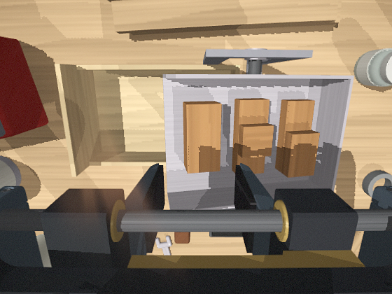

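All three offcuts lie in the pan. Moving above the chock's grip.

move_arm --plan '[{"tx": -3.2,"ty": -0.45,"tz": 0,"wx": 0,"wy": 0,"wz": 0},{"tx": -3.2,"ty": -0.45,"tz": 0,"wx": 0,"wy": 0,"wz": 0},{"tx": -3.2,"ty": -0.5,"tz": 0,"wx": 0,"wy": 0,"wz": 0},{"tx": -3.2,"ty": -0.5,"tz": 0,"wx": 0,"wy": 0,"wz": 0},{"tx": -3.2,"ty": -0.5,"tz": 0,"wx": 0,"wy": 0,"wz": 0},{"tx": -3.2,"ty": -0.5,"tz": 0,"wx": 0,"wy": 0,"wz": 0},{"tx": -3.1,"ty": -0.45,"tz": 0,"wx": 0,"wy": 0,"wz": 0},{"tx": 0,"ty": 0,"tz": 4,"wx": 0,"wy": 0,"wz": 0},{"tx": 0,"ty": 0,"tz": 4,"wx": 0,"wy": 0,"wz": 0},{"tx": 0,"ty": 0,"tz": 4,"wx": 0,"wy": 0,"wz": 0},{"tx": 0,"ty": 0,"tz": 3.5,"wx": 0,"wy": 0,"wz": 0},{"tx": 0,"ty": 0,"tz": 0,"wx": 0,"wy": 0,"wz": 0}]'

```text
time_s: 23.97
ee_pos: [440.6, 177.8, 196.3]
ee_rot: [179.7, 0.7, -0.1]
force: [-0.2, 0.2, 0.2]
gripper_width: 53.8
gripper_force: 0.0
```

move_arm --plan '[{"tx": 0,"ty": 0,"tz": 0,"wx": 0,"wy": 0,"wz": 0},{"tx": 0,"ty": 0,"tz": 0,"wx": 0,"wy": 0,"wz": 0}]'

```text
time_s: 24.13
ee_pos: [447.0, 180.1, 204.5]
ee_rot: [-179.9, -0.2, -0.1]
force: [0.1, 0.3, 0.9]
gripper_width: 54.0
gripper_force: 0.0
```

```bash
python3 - <<'E'
from h import *
plan([(445,179,89,0,5)])
f=save('wrist','w9');im=cv2.imread('pics/w9.png')
for p in [(460,194,130),(460,164,130),(430,194,130),(430,164,130),(409,124,80),(409,34,80)]:
    u=proj(f,p); print(p,u); cv2.circle(im,tuple(int(x) for x in u),4,(0,255,0),1)
cv2.imwrite('pics/w9c.png',im)
E
```

```text
t 24.1 pos [447.  180.1 204.5] rot [-1.799e+02 -2.400e-01 -7.000e-02] F [0.1 0.3 0.9] w 54.0
-> (445, 179, 89, np.float64(0.0)) n 5 (-0.04,0.02,2.31|-0.000) x5
(460, 194, 130) [264.3 203.3]
(460, 164, 130) [305.3 203.2]
(430, 194, 130) [265.  241.5]
(430, 164, 130) [304.7 241.5]
(409, 124, 80) [345.3 242.4]
(409, 34, 80) [443.5 242.2]
```

View pics/w9c.png

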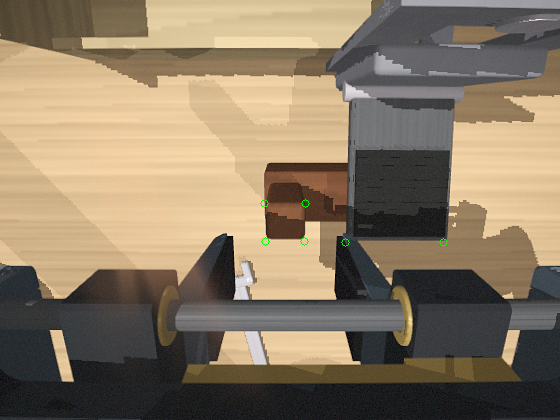

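The grip's top face at (265-304, 203-240) matches the projection, and the pedal is clear of the fingers. I'll descend and pinch.

move_arm --plan '[{"tx": -0.2,"ty": 0.1,"tz": 3,"wx": 0,"wy": 0,"wz": 0},{"tx": 0,"ty": 0,"tz": 3,"wx": 0,"wy": 0,"wz": 0},{"tx": 0,"ty": 0,"tz": 2.5,"wx": 0,"wy": 0,"wz": 0},{"tx": 0,"ty": 0,"tz": 2,"wx": 0,"wy": 0,"wz": 0},{"tx": 0,"ty": 0,"tz": 1,"wx": 0,"wy": 0,"wz": 0},{"tx": 0,"ty": 0,"tz": 0,"wx": 0,"wy": 0,"wz": 0},{"tx": 0,"ty": 0,"tz": 0,"wx": 0,"wy": 0,"wz": 0}]'

```text
time_s: 24.77
ee_pos: [445.0, 179.1, 88.6]
ee_rot: [-179.9, -0.2, -0.1]
force: [-1.1, 0.8, 0.2]
gripper_width: 53.9
gripper_force: 0.0
```

move_arm --plan '[{"tx": 0,"ty": 0,"tz": 0,"wx": 0,"wy": 0,"wz": 0},{"tx": 0,"ty": 0,"tz": 0,"wx": 0,"wy": 0,"wz": 0},{"tx": 0,"ty": 0,"tz": 0,"wx": 0,"wy": 0,"wz": 0},{"tx": 0,"ty": 0,"tz": 0,"wx": 0,"wy": 0,"wz": 0},{"tx": 0,"ty": 0,"tz": 0,"wx": 0,"wy": 0,"wz": 0},{"tx": 0,"ty": 0,"tz": 0,"wx": 0,"wy": 0,"wz": 0},{"tx": 0,"ty": 0,"tz": 0,"wx": 0,"wy": 0,"wz": 0}]' --gripper 1.5 --force 40

```text
time_s: 25.35
ee_pos: [444.0, 178.9, 87.9]
ee_rot: [-179.9, -0.1, -0.1]
force: [-0.2, 0.4, 6.1]
gripper_width: 29.8
gripper_force: 40.0
```

```bash
python3 - <<'E'
from h import *
plan([(445,309,89,0,13)])
E
```

```text
t 25.4 pos [444.  178.9  87.9] rot [-1.7993e+02 -1.2000e-01 -8.0000e-02] F [-0.2  0.4  6.1] w 29.8
-> (445, 309, 89, np.float64(0.0)) n 13 (0.01,-1.00,-0.01|-0.000) x13
```

move_arm --plan '[{"tx": 0,"ty": -0.5,"tz": 0,"wx": 0,"wy": 0,"wz": 0},{"tx": 0,"ty": -1,"tz": 0,"wx": 0,"wy": 0,"wz": 0},{"tx": 0,"ty": -1.2,"tz": 0,"wx": 0,"wy": 0,"wz": 0},{"tx": 0,"ty": -1.2,"tz": 0,"wx": 0,"wy": 0,"wz": 0},{"tx": 0,"ty": -1.2,"tz": 0,"wx": 0,"wy": 0,"wz": 0},{"tx": 0,"ty": -1.2,"tz": 0,"wx": 0,"wy": 0,"wz": 0},{"tx": 0,"ty": -1.2,"tz": 0,"wx": 0,"wy": 0,"wz": 0},{"tx": 0,"ty": -1.2,"tz": 0,"wx": 0,"wy": 0,"wz": 0},{"tx": 0,"ty": -1.2,"tz": 0,"wx": 0,"wy": 0,"wz": 0},{"tx": 0,"ty": -1.2,"tz": 0,"wx": 0,"wy": 0,"wz": 0},{"tx": 0,"ty": -1.2,"tz": 0,"wx": 0,"wy": 0,"wz": 0},{"tx": 0,"ty": -1,"tz": 0,"wx": 0,"wy": 0,"wz": 0}]'

```text
time_s: 26.35
ee_pos: [443.5, 309.5, 88.0]
ee_rot: [179.7, -0.0, 0.0]
force: [1.3, 5.2, -6.0]
gripper_width: 30.2
gripper_force: 40.0
```

move_arm --plan '[{"tx": 0,"ty": -0.5,"tz": 0,"wx": 0,"wy": 0,"wz": 0},{"tx": 0,"ty": -0.2,"tz": 0,"wx": 0,"wy": 0,"wz": 0},{"tx": 0,"ty": 0,"tz": 0,"wx": 0,"wy": 0,"wz": 0},{"tx": 0,"ty": 0,"tz": 0,"wx": 0,"wy": 0,"wz": 0},{"tx": 0,"ty": 0,"tz": 0,"wx": 0,"wy": 0,"wz": 0}]'

```text
time_s: 26.77
ee_pos: [443.8, 317.6, 88.0]
ee_rot: [179.9, -0.1, -0.0]
force: [-0.5, -2.7, 8.2]
gripper_width: 29.8
gripper_force: 40.0
```

move_arm --plan '[{"tx": 0,"ty": 0,"tz": 0,"wx": 0,"wy": 0,"wz": 0},{"tx": 0,"ty": 0,"tz": 0,"wx": 0,"wy": 0,"wz": 0},{"tx": 0,"ty": 0,"tz": 0,"wx": 0,"wy": 0,"wz": 0},{"tx": 0,"ty": 0,"tz": 0,"wx": 0,"wy": 0,"wz": 0},{"tx": 0,"ty": 0,"tz": -1.5,"wx": 0,"wy": 0,"wz": 0},{"tx": 0,"ty": 0,"tz": -3,"wx": 0,"wy": 0,"wz": 0},{"tx": 0,"ty": 0,"tz": -3,"wx": 0,"wy": 0,"wz": 0},{"tx": 0,"ty": 0,"tz": -3,"wx": 0,"wy": 0,"wz": 0},{"tx": 0,"ty": 0,"tz": 0,"wx": 0,"wy": 0,"wz": 0},{"tx": 0,"ty": 0,"tz": 0,"wx": 0,"wy": 0,"wz": 0}]' --gripper 5.4

```text
time_s: 27.6
ee_pos: [444.2, 319.0, 193.6]
ee_rot: [-179.9, -0.2, -0.1]
force: [-1.1, 0.2, 0.4]
gripper_width: 53.3
gripper_force: 0.0
```

```bash
python3 - <<'E'
from h import *
plan([(441,79,194,0,8),(441,79,95,0,5)])
f=save('wrist','w10');im=cv2.imread('pics/w10.png')
for p in [(460,333,130),(460,303,130),(430,333,130),(430,303,130),(470,173,56),(420,173,56)]:
    u=proj(f,p); print(p,u); cv2.circle(im,tuple(int(x) for x in u),4,(0,255,0),1)
cv2.imwrite('pics/w10c.png',im)
E
```

```text
t 27.6 pos [444.2 319.  193.6] rot [-1.7986e+02 -1.9000e-01 -6.0000e-02] F [-1.1  0.2  0.4] w 53.3
-> (441, 79, 194, np.float64(0.0)) n 8 (-0.04,3.00,-0.01|-0.000) x8
-> (441, 79, 95, np.float64(0.0)) n 5 (0.00,0.00,1.98|-0.000) x5
(460, 333, 130) [263.3 203.5]
(460, 303, 130) [306.2 203.5]
(430, 333, 130) [264.1 243.4]
(430, 303, 130) [305.6 243.4]
(470, 173, 56) [446.4 170.5]
(420, 173, 56) [439.5 223.2]
```

View pics/w10c.png

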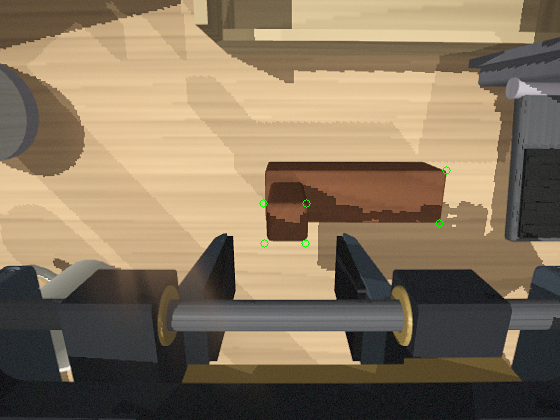

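The chock stands straight and clear of the pedal. That was my last allowed picture, so the rest goes by readings and code. Now to the pedal.

move_arm --plan '[{"tx": -0.3,"ty": 3,"tz": 0,"wx": 0,"wy": 0,"wz": 0},{"tx": 0,"ty": 3,"tz": 0,"wx": 0,"wy": 0,"wz": 0},{"tx": 0,"ty": 3,"tz": 0,"wx": 0,"wy": 0,"wz": 0},{"tx": 0,"ty": 3,"tz": 0,"wx": 0,"wy": 0,"wz": 0},{"tx": 0,"ty": 3,"tz": 0,"wx": 0,"wy": 0,"wz": 0},{"tx": 0,"ty": 3,"tz": 0,"wx": 0,"wy": 0,"wz": 0},{"tx": 0,"ty": 3,"tz": 0,"wx": 0,"wy": 0,"wz": 0},{"tx": 0,"ty": 3,"tz": 0,"wx": 0,"wy": 0,"wz": 0},{"tx": 0,"ty": 0,"tz": 3,"wx": 0,"wy": 0,"wz": 0},{"tx": 0,"ty": 0,"tz": 3,"wx": 0,"wy": 0,"wz": 0},{"tx": 0,"ty": 0,"tz": 2.5,"wx": 0,"wy": 0,"wz": 0},{"tx": 0,"ty": 0,"tz": 1,"wx": 0,"wy": 0,"wz": 0}]' --gripper 0

```text
time_s: 28.65
ee_pos: [436.3, 77.5, 92.4]
ee_rot: [179.9, 0.5, -0.1]
force: [-1.3, -0.1, 0.3]
gripper_width: 0.4
gripper_force: 0.0
```

move_arm --plan '[{"tx": 0,"ty": 0,"tz": 0.4,"wx": 0,"wy": 0,"wz": 0},{"tx": 0,"ty": 0,"tz": 0.4,"wx": 0,"wy": 0,"wz": 0},{"tx": 0,"ty": 0,"tz": 0,"wx": 0,"wy": 0,"wz": 0},{"tx": 0,"ty": 0,"tz": 0,"wx": 0,"wy": 0,"wz": 0}]'

```text
time_s: 28.98
ee_pos: [440.4, 78.6, 89.2]
ee_rot: [-180.0, -0.0, -0.1]
force: [-0.1, 0.8, 0.2]
gripper_width: 0.3
gripper_force: 0.0
```

move_arm --plan '[{"tx": 0,"ty": 0,"tz": 0.35,"wx": 0,"wy": 0,"wz": 0},{"tx": 0,"ty": 0,"tz": 0.35,"wx": 0,"wy": 0,"wz": 0},{"tx": 0,"ty": 0,"tz": 0.35,"wx": 0,"wy": 0,"wz": 0},{"tx": 0,"ty": 0,"tz": 0.35,"wx": 0,"wy": 0,"wz": 0},{"tx": 0,"ty": 0,"tz": 0.35,"wx": 0,"wy": 0,"wz": 0},{"tx": 0,"ty": 0,"tz": 0.35,"wx": 0,"wy": 0,"wz": 0},{"tx": 0,"ty": 0,"tz": 0.35,"wx": 0,"wy": 0,"wz": 0},{"tx": 0,"ty": 0,"tz": 0.35,"wx": 0,"wy": 0,"wz": 0},{"tx": 0,"ty": 0,"tz": 0.35,"wx": 0,"wy": 0,"wz": 0},{"tx": 0,"ty": 0,"tz": 0.3,"wx": 0,"wy": 0,"wz": 0},{"tx": 0,"ty": 0,"tz": 0.3,"wx": 0,"wy": 0,"wz": 0},{"tx": 0,"ty": 0,"tz": 0.2,"wx": 0,"wy": 0,"wz": 0}]'

```text
time_s: 29.98
ee_pos: [438.9, 78.7, 50.6]
ee_rot: [-180.0, 0.1, -0.1]
force: [-5.7, 0.5, 13.9]
gripper_width: 0.5
gripper_force: 7.2
```

move_arm --plan '[{"tx": 0,"ty": 0,"tz": 0,"wx": 0,"wy": 0,"wz": 0},{"tx": 0,"ty": 0,"tz": 0,"wx": 0,"wy": 0,"wz": 0},{"tx": 0,"ty": 0,"tz": 0,"wx": 0,"wy": 0,"wz": 0}]'

```text
time_s: 30.23
ee_pos: [438.9, 78.7, 50.8]
ee_rot: [-180.0, 0.1, -0.1]
force: [-7.0, 1.3, 13.0]
gripper_width: 0.4
gripper_force: 7.3
```

move_arm --plan '[{"tx": 0,"ty": 0,"tz": 0.15,"wx": 0,"wy": 0,"wz": 0},{"tx": 0,"ty": 0,"tz": 0.15,"wx": 0,"wy": 0,"wz": 0},{"tx": 0,"ty": 0,"tz": 0,"wx": 0,"wy": 0,"wz": 0},{"tx": 0,"ty": 0,"tz": 0,"wx": 0,"wy": 0,"wz": 0}]'

```text
time_s: 30.57
ee_pos: [439.1, 78.7, 48.3]
ee_rot: [-180.0, 0.1, -0.1]
force: [-7.4, 1.1, 17.8]
gripper_width: 0.5
gripper_force: 9.4
```

move_arm --plan '[{"tx": 0,"ty": 0,"tz": 0.15,"wx": 0,"wy": 0,"wz": 0},{"tx": 0,"ty": 0,"tz": 0.1,"wx": 0,"wy": 0,"wz": 0},{"tx": 0,"ty": 0,"tz": 0,"wx": 0,"wy": 0,"wz": 0},{"tx": 0,"ty": 0,"tz": 0,"wx": 0,"wy": 0,"wz": 0}]'

```text
time_s: 30.9
ee_pos: [439.2, 78.7, 47.7]
ee_rot: [-180.0, 0.0, -0.1]
force: [-12.6, 0.3, 36.5]
gripper_width: 0.6
gripper_force: 19.0
```

move_arm --plan '[{"tx": 0,"ty": 0,"tz": 0,"wx": 0,"wy": 0,"wz": 0},{"tx": 0,"ty": 0,"tz": 0,"wx": 0,"wy": 0,"wz": 0},{"tx": 0,"ty": 0,"tz": 0,"wx": 0,"wy": 0,"wz": 0},{"tx": 0,"ty": 0,"tz": 0,"wx": 0,"wy": 0,"wz": 0},{"tx": 0,"ty": 0,"tz": 0,"wx": 0,"wy": 0,"wz": 0},{"tx": 0,"ty": 0,"tz": 0,"wx": 0,"wy": 0,"wz": 0},{"tx": 0,"ty": 0,"tz": 0,"wx": 0,"wy": 0,"wz": 0},{"tx": 0,"ty": 0,"tz": 0,"wx": 0,"wy": 0,"wz": 0},{"tx": 0,"ty": 0,"tz": 0,"wx": 0,"wy": 0,"wz": 0},{"tx": 0,"ty": 0,"tz": 0,"wx": 0,"wy": 0,"wz": 0},{"tx": 0,"ty": 0,"tz": 0,"wx": 0,"wy": 0,"wz": 0},{"tx": 0,"ty": 0,"tz": 0,"wx": 0,"wy": 0,"wz": 0}]'

```text
time_s: 31.9
ee_pos: [439.3, 78.7, 47.8]
ee_rot: [-180.0, -0.0, -0.1]
force: [-12.8, 0.3, 36.4]
gripper_width: 0.5
gripper_force: 19.0
```

```bash
cat >> h.py <<'E'
def brown(fn,off=(0,0)):
    h=cv2.cvtColor(cv2.imread('pics/'+fn+'.png'),cv2.COLOR_BGR2HSV); m=cv2.inRange(h,(8,140,60),(15,255,255))
    n,l,s,c=cv2.connectedComponentsWithStats(m)
    for i in range(1,n):
        if s[i,4]>25: print(fn,'area',s[i,4],'bbox',s[i,:4],'c',c[i].round(), 'hsv',h[l==i].mean(0).round())
E
python3 - <<'E'
from h import *
brown('top0'); brown('w8')
f=save('top','t11'); save('scene','s11'); brown('t11'); brown('s11')
g=load('scene0'); 
for p in [(667,82,205),(667,200,30),(667,320,6)]: print(p,'scene',proj(g,p),'top',proj(f,p))
print(env.state()['force'])
E
```

```text
top0 area 458 bbox [309 201  34  31] c [326. 216.] hsv [ 14. 162. 167.]
top0 area 465 bbox [359 205  36  20] c [377. 214.] hsv [ 14. 161. 167.]
top0 area 456 bbox [397 239  23  31] c [408. 254.] hsv [ 14. 162. 179.]
top0 area 254 bbox [180 258  27  17] c [192. 264.] hsv [ 12. 151. 111.]
w8 area 41 bbox [336 141  24   3] c [347. 141.] hsv [ 14. 150. 115.]
w8 area 45 bbox [262 145  18   4] c [271. 146.] hsv [ 14. 148. 117.]
w8 area 71 bbox [281 145  33   4] c [295. 146.] hsv [ 14. 150. 114.]
w8 area 84 bbox [262 163   5  51] c [263. 189.] hsv [ 14. 145. 153.]
w8 area 766 bbox [396 187  57  65] c [428. 226.] hsv [ 14. 144. 118.]
w8 area 75 bbox [333 196  15  21] c [337. 208.] hsv [ 14. 147. 108.]
w8 area 30 bbox [342 214  10   9] c [346. 218.] hsv [ 14. 144. 108.]
w8 area 78 bbox [332 219   9  24] c [335. 230.] hsv [ 14. 147.  94.]
w8 area 34 bbox [372 223   6  19] c [375. 233.] hsv [ 14. 143. 135.]
w8 area 27 bbox [305 224   9  13] c [309. 231.] hsv [ 14. 142. 138.]
w8 area 35 bbox [284 229  14  16] c [288. 239.] hsv [ 14. 144. 137.]
w8 area 110 bbox [394 228  27  19] c [406. 237.] hsv [ 14. 145.  97.]
w8 area 112 bbox [250 332  21  15] c [261. 336.] hsv [ 11. 144. 132.]
t11 area 473 bbox [186 167  24  47] c [198. 192.] hsv [ 14. 161. 178.]
t11 area 392 bbox [169 178  14  28] c [176. 192.] hsv [ 14. 164. 183.]
t11 area 665 bbox [129 258  50  17] c [156. 265.] hsv [ 12. 154. 120.]
(667, 82, 205) scene [301.9 282.2] top [218.8 178. ]
(667, 200, 30) scene [334.2 352.2] top [186.1 191.5]
(667, 320, 6) scene [373.6 401.2] top [147.7 193.1]
[-12.24334579   0.47527128  35.64318734]
```

move_arm --plan '[{"tx": 0,"ty": 0,"tz": -0.4,"wx": 0,"wy": 0,"wz": 0},{"tx": 0,"ty": 0,"tz": -0.4,"wx": 0,"wy": 0,"wz": 0},{"tx": 0,"ty": 0,"tz": -0.4,"wx": 0,"wy": 0,"wz": 0},{"tx": 0,"ty": 0,"tz": -0.4,"wx": 0,"wy": 0,"wz": 0},{"tx": 0,"ty": 0,"tz": -0.4,"wx": 0,"wy": 0,"wz": 0},{"tx": 0,"ty": 0,"tz": -0.4,"wx": 0,"wy": 0,"wz": 0},{"tx": 0,"ty": 0,"tz": -0.4,"wx": 0,"wy": 0,"wz": 0},{"tx": 0,"ty": 0,"tz": -0.4,"wx": 0,"wy": 0,"wz": 0},{"tx": 0,"ty": 0,"tz": -0.4,"wx": 0,"wy": 0,"wz": 0},{"tx": 0,"ty": 0,"tz": -0.4,"wx": 0,"wy": 0,"wz": 0},{"tx": 0,"ty": 0,"tz": -1,"wx": 0,"wy": 0,"wz": 0},{"tx": 0,"ty": 0,"tz": -2,"wx": 0,"wy": 0,"wz": 0}]'

```text
time_s: 33.0
ee_pos: [439.0, 78.3, 113.4]
ee_rot: [180.0, 0.2, -0.1]
force: [0.2, 0.3, 0.2]
gripper_width: 0.3
gripper_force: 0.0
```

move_arm --plan '[{"tx": 0,"ty": 0,"tz": -3,"wx": 0,"wy": 0,"wz": 0},{"tx": 0,"ty": 0,"tz": -3,"wx": 0,"wy": 0,"wz": 0},{"tx": 0,"ty": -3,"tz": 0,"wx": 0,"wy": 0,"wz": 0},{"tx": 0,"ty": -3,"tz": 0,"wx": 0,"wy": 0,"wz": 0},{"tx": 0,"ty": -3,"tz": 0,"wx": 0,"wy": 0,"wz": 0},{"tx": 0,"ty": -3,"tz": 0,"wx": 0,"wy": 0,"wz": 0},{"tx": 0,"ty": -3,"tz": 0,"wx": 0,"wy": 0,"wz": 0},{"tx": 0,"ty": -3,"tz": 0,"wx": 0,"wy": 0,"wz": 0},{"tx": 0,"ty": -3,"tz": 0,"wx": 0,"wy": 0,"wz": 0},{"tx": 0,"ty": -3,"tz": 0,"wx": 0,"wy": 0,"wz": 0},{"tx": 0,"ty": 0,"tz": 0,"wx": 0,"wy": 0,"wz": 0},{"tx": 0,"ty": 0,"tz": 0,"wx": 0,"wy": 0,"wz": 0}]' --gripper 5.4

```text
time_s: 34.0
ee_pos: [440.2, 319.6, 174.0]
ee_rot: [-180.0, -0.0, 0.1]
force: [-0.3, -0.1, 0.5]
gripper_width: 54.2
gripper_force: 0.0
```

```bash
python3 - <<'E'
from h import *
plan([(444,318,89,0,4)])
f=save('top','t12'); save('scene','s12'); g=save('wrist','w12'); brown('t12'); brown('s12')
h=cv2.cvtColor(cv2.imread('pics/t12.png'),cv2.COLOR_BGR2HSV)
h0=cv2.cvtColor(cv2.imread('pics/top0.png'),cv2.COLOR_BGR2HSV)
for p in [(667,30,200),(667,80,205),(667,140,215),(441,79,88)]:
    u=proj(f,p).astype(int); print(p,u,h[u[1],u[0]],h0[u[1],u[0]])
d=cv2.absdiff(cv2.imread('pics/t12.png'),cv2.imread('pics/top0.png')).max(2)
print('pan diff',[(d[145:205,180:262][:,i:i+10]>40).sum() for i in range(0,82,10)],'pedal diff',(d[232:276,208:240]>40).sum())
print('crate corners',proj(f,(667-88,79-5+6,6)),proj(f,(667+88,79+295,6)))
# remaining on bench area
print('old sites', [(d[a:b,c:e]>40).sum() for a,b,c,e in [(200,232,308,344),(204,226,358,396),(238,271,396,421),(235,262,333,360),(147,174,310,336)]])
E
```

```text
t 34.0 pos [440.2 319.6 174. ] rot [-1.7999e+02 -3.0000e-02  9.0000e-02] F [-0.3 -0.1  0.5] w 54.2
-> (444, 318, 89, np.float64(0.0)) n 4 (0.09,0.04,2.12|0.000) x4
t12 area 193 bbox [169 178   7  28] c [172. 191.] hsv [ 14. 161. 193.]
t12 area 39 bbox [186 207   7   6] c [189. 209.] hsv [ 14. 159. 185.]
t12 area 500 bbox [152 258  40  17] c [172. 264.] hsv [ 11. 155. 120.]
(667, 30, 200) [238 178] [164  15 192] [163  13 180]
(667, 80, 205) [219 178] [165  13 193] [162  14 180]
(667, 140, 215) [196 177] [164  14 195] [164  15 185]
(441, 79, 88) [222 265] [16 63 53] [16 76 57]
pan diff [np.int64(0), np.int64(0), np.int64(0), np.int64(0), np.int64(0), np.int64(0), np.int64(0), np.int64(0), np.int64(0)] pedal diff 16
crate corners [226.4 221.7] [131.2 164.9]
old sites [np.int64(516), np.int64(578), np.int64(561), np.int64(3), np.int64(0)]
```

```bash
python3 - <<'E'
from h import *
f=load('t12');g=load('w12')
print([proj(f,(445,y,z)) for y,z in [(173,56),(333,130),(338,56)]])
for fn,F in [('w10',load('w10')),('w12',g)]:
    print([proj(F,p) for p in [(430,318,130),(460,318,130),(445,303,130),(445,173,56),(470,173,56)]])
    h=cv2.cvtColor(cv2.imread('pics/'+fn+'.png'),cv2.COLOR_BGR2HSV); m=cv2.inRange(h,(0,110,20),(13,255,150))
    n,l,s,c=cv2.connectedComponentsWithStats(m)
    for i in range(1,n):
        if s[i,4]>300: print(fn,s[i],c[i].round())
E
```

```text
[array([191.3, 265. ]), array([127.9, 263.2]), array([133.4, 265.2])]
[array([284.8, 243.4]), array([284.8, 203.5]), array([305.9, 223.8]), array([442.9, 197.4]), array([446.4, 170.5])]
w10 [  265   162   181    79 11085] [350. 194.]
[array([282.7, 248.7]), array([282.6, 205.5]), array([305.6, 227.5]), array([451.3, 198.1]), array([455.3, 169.4])]
w12 [  262   160   193    86 12627] [351. 195.]
```

The chock is where I left it, and the pan is empty with the pedal up. I'll regrasp and slide it back.

move_arm --plan '[{"tx": 0.35,"ty": 0.1,"tz": 2.5,"wx": 0,"wy": 0,"wz": 0},{"tx": 0,"ty": 0,"tz": 2.5,"wx": 0,"wy": 0,"wz": 0},{"tx": 0,"ty": 0,"tz": 2,"wx": 0,"wy": 0,"wz": 0},{"tx": 0,"ty": 0,"tz": 1,"wx": 0,"wy": 0,"wz": 0},{"tx": 0,"ty": 0,"tz": 0.5,"wx": 0,"wy": 0,"wz": 0},{"tx": 0,"ty": 0,"tz": 0,"wx": 0,"wy": 0,"wz": 0}]'

```text
time_s: 34.65
ee_pos: [443.8, 316.6, 88.5]
ee_rot: [180.0, 0.1, -0.1]
force: [-0.7, -0.2, 0.2]
gripper_width: 54.1
gripper_force: 0.0
```

move_arm --plan '[{"tx": 0,"ty": 0,"tz": 0,"wx": 0,"wy": 0,"wz": 0},{"tx": 0,"ty": 0,"tz": 0,"wx": 0,"wy": 0,"wz": 0},{"tx": 0,"ty": 0,"tz": 0,"wx": 0,"wy": 0,"wz": 0},{"tx": 0,"ty": 0,"tz": 0,"wx": 0,"wy": 0,"wz": 0},{"tx": 0,"ty": 0,"tz": 0,"wx": 0,"wy": 0,"wz": 0},{"tx": 0,"ty": 0,"tz": 0,"wx": 0,"wy": 0,"wz": 0},{"tx": 0,"ty": 0,"tz": 0,"wx": 0,"wy": 0,"wz": 0}]' --gripper 1.5 --force 40

```text
time_s: 35.23
ee_pos: [444.4, 317.7, 89.9]
ee_rot: [-180.0, -0.1, -0.1]
force: [0.1, -1.7, 5.4]
gripper_width: 30.3
gripper_force: 40.0
```

move_arm --plan '[{"tx": 0,"ty": 0.5,"tz": 0,"wx": 0,"wy": 0,"wz": 0},{"tx": 0,"ty": 1,"tz": 0,"wx": 0,"wy": 0,"wz": 0},{"tx": 0,"ty": 1.2,"tz": 0,"wx": 0,"wy": 0,"wz": 0},{"tx": 0,"ty": 1.2,"tz": 0,"wx": 0,"wy": 0,"wz": 0},{"tx": 0,"ty": 1.2,"tz": 0,"wx": 0,"wy": 0,"wz": 0},{"tx": 0,"ty": 1.2,"tz": 0,"wx": 0,"wy": 0,"wz": 0},{"tx": 0,"ty": 1.2,"tz": 0,"wx": 0,"wy": 0,"wz": 0},{"tx": 0,"ty": 1.2,"tz": 0,"wx": 0,"wy": 0,"wz": 0},{"tx": 0,"ty": 1.2,"tz": 0,"wx": 0,"wy": 0,"wz": 0},{"tx": 0,"ty": 1.2,"tz": 0,"wx": 0,"wy": 0,"wz": 0},{"tx": 0,"ty": 1.2,"tz": 0,"wx": 0,"wy": 0,"wz": 0},{"tx": 0,"ty": 1,"tz": 0,"wx": 0,"wy": 0,"wz": 0}]'

```text
time_s: 36.23
ee_pos: [445.1, 185.4, 90.1]
ee_rot: [-179.8, -0.2, -0.1]
force: [0.7, 5.8, 5.6]
gripper_width: 29.6
gripper_force: 40.0
```

move_arm --plan '[{"tx": 0,"ty": 0.5,"tz": 0,"wx": 0,"wy": 0,"wz": 0},{"tx": 0,"ty": 0.2,"tz": 0,"wx": 0,"wy": 0,"wz": 0},{"tx": 0,"ty": 0,"tz": 0,"wx": 0,"wy": 0,"wz": 0},{"tx": 0,"ty": 0,"tz": 0,"wx": 0,"wy": 0,"wz": 0},{"tx": 0,"ty": 0,"tz": 0,"wx": 0,"wy": 0,"wz": 0}]'

```text
time_s: 36.65
ee_pos: [444.9, 178.2, 89.9]
ee_rot: [-179.9, -0.2, -0.1]
force: [0.3, 1.3, 5.7]
gripper_width: 29.6
gripper_force: 40.0
```

Back at the original grip position (445, 178). I'll release and retreat.

move_arm --plan '[{"tx": 0,"ty": 0,"tz": 0,"wx": 0,"wy": 0,"wz": 0},{"tx": 0,"ty": 0,"tz": 0,"wx": 0,"wy": 0,"wz": 0},{"tx": 0,"ty": 0,"tz": 0,"wx": 0,"wy": 0,"wz": 0},{"tx": 0,"ty": 0,"tz": 0,"wx": 0,"wy": 0,"wz": 0},{"tx": 0,"ty": 0,"tz": -1.5,"wx": 0,"wy": 0,"wz": 0},{"tx": 0,"ty": 0,"tz": -3,"wx": 0,"wy": 0,"wz": 0},{"tx": 0,"ty": 0,"tz": -3,"wx": 0,"wy": 0,"wz": 0},{"tx": 0,"ty": 0,"tz": -3,"wx": 0,"wy": 0,"wz": 0},{"tx": 0,"ty": 0,"tz": 0,"wx": 0,"wy": 0,"wz": 0},{"tx": 0,"ty": 0,"tz": 0,"wx": 0,"wy": 0,"wz": 0},{"tx": 0,"ty": 0,"tz": 0,"wx": 0,"wy": 0,"wz": 0}]' --gripper 5.4

```text
time_s: 37.57
ee_pos: [443.0, 177.1, 193.0]
ee_rot: [180.0, 0.1, -0.1]
force: [-0.4, 0.1, 0.2]
gripper_width: 53.8
gripper_force: 0.0
```

move_arm --plan '[{"tx": 0,"ty": -3.5,"tz": -1,"wx": 0,"wy": 0,"wz": 0},{"tx": 0,"ty": -3.5,"tz": 0,"wx": 0,"wy": 0,"wz": 0},{"tx": 0,"ty": -3.5,"tz": 0,"wx": 0,"wy": 0,"wz": 0},{"tx": 0,"ty": -3.5,"tz": 0,"wx": 0,"wy": 0,"wz": 0},{"tx": 0,"ty": -3.5,"tz": 0,"wx": 0,"wy": 0,"wz": 0},{"tx": 0,"ty": -3.5,"tz": 0,"wx": 0,"wy": 0,"wz": 0},{"tx": 0,"ty": 0,"tz": 0,"wx": 0,"wy": 0,"wz": 0},{"tx": 0,"ty": 0,"tz": 0,"wx": 0,"wy": 0,"wz": 0},{"tx": 0,"ty": 0,"tz": 0,"wx": 0,"wy": 0,"wz": 0},{"tx": 0,"ty": 0,"tz": 0,"wx": 0,"wy": 0,"wz": 0}]'

```text
time_s: 38.4
ee_pos: [443.6, 386.0, 203.0]
ee_rot: [179.9, 0.1, -0.1]
force: [-0.6, 0.3, 0.3]
gripper_width: 53.4
gripper_force: 0.0
```

```bash
python3 - <<'E'
from h import *
save('top','t13'); save('scene','s13'); brown('top0'); brown('t13'); brown('s13')
s=env.state(); print(s['time_s'],s['ee_pos'].round(),s['force'].round(1))
f=load('t13');g=load('s13')
print('scene crate floor corners',[proj(g,p) for p in [(579,80,6),(755,80,6),(755,364,6),(579,364,6)]])
print('top crate floor corners',[proj(f,p) for p in [(579,80,6),(755,80,6),(755,364,6),(579,364,6)]])
d=cv2.absdiff(cv2.imread('pics/t13.png'),cv2.imread('pics/top0.png')).max(2)>40
print('pedal+chock diff',d[232:278,178:240].sum(),'pan',d[145:205,180:262].sum())
h=cv2.cvtColor(cv2.imread('pics/s13.png'),cv2.COLOR_BGR2HSV);h0=cv2.cvtColor(cv2.imread('pics/scene0.png'),cv2.COLOR_BGR2HSV)
ds=cv2.absdiff(cv2.imread('pics/s13.png'),cv2.imread('pics/scene0.png')).max(2)>30
n,l,st,c=cv2.connectedComponentsWithStats(ds.astype('uint8'))
for i in range(1,n):
    if st[i,4]>60: print(st[i],h[l==i].mean(0).round(),h0[l==i].mean(0).round())
E
```

```text
top0 area 458 bbox [309 201  34  31] c [326. 216.] hsv [ 14. 162. 167.]
top0 area 465 bbox [359 205  36  20] c [377. 214.] hsv [ 14. 161. 167.]
top0 area 456 bbox [397 239  23  31] c [408. 254.] hsv [ 14. 162. 179.]
top0 area 254 bbox [180 258  27  17] c [192. 264.] hsv [ 12. 151. 111.]
t13 area 192 bbox [169 178   7  28] c [172. 191.] hsv [ 14. 161. 190.]
t13 area 38 bbox [186 207   7   6] c [189. 209.] hsv [ 14. 160. 183.]
t13 area 205 bbox [180 257  27  14] c [192. 262.] hsv [ 12. 152. 116.]
38.5 [444. 386. 204.] [-0.2  0.2  0.9]
scene crate floor corners [array([324. , 288.6]), array([266.4, 337.7]), array([359.4, 453.1]), array([418. , 388.9])]
top crate floor corners [array([226.4, 221.7]), array([227.5, 165.3]), array([134.5, 164.9]), array([131.6, 221.7])]
pedal+chock diff 43 pan 0
[ 490   22   70   70 1245] [ 19. 105.  72.] [49. 33. 32.]
[432  87  20  15 163] [47. 47. 41.] [ 16.  94. 113.]
[407  99  24  21 179] [ 16.  97. 130.] [17. 88. 71.]
[448 100  18  23 119] [50. 28. 38.] [45. 36. 76.]
[ 480  101   80   47 1372] [47. 33. 39.] [ 17.  57. 101.]
[ 381  105   94  228 7362] [18. 90. 71.] [ 18.  94. 127.]
[207 122  32  23 503] [ 15.  98. 146.] [ 13. 126.  98.]
[ 456  154  104  199 7338] [47. 66. 79.] [17. 92. 86.]
[194 158  27  33 490] [ 15.  98. 140.] [ 13. 126.  97.]
[232 188  19  39 541] [ 15.  98. 135.] [ 13. 127.  95.]
[313 331  41  28 202] [ 13. 119.  94.] [ 18.  87. 130.]
[284 335  17  22 218] [ 14. 111.  84.] [ 18.  87. 130.]
[320 340  41  48 948] [ 14. 119.  96.] [ 18.  88. 134.]
```

```bash
python3 -c "
from workcell import env
print(env.job_done())"
```

```text
the job is handed in; nothing more can be done
None
```

I laid all three offcuts in the pan, emptied the pan into the crate with the pedal, and slid the chock back into place. Image checks show no offcuts left on the bench and the tape and jar unmoved. I handed the job in, but the call returned no verdict.

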